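# Lock the lot card in its stand and hold the ticket clip open over it

## Task

First swing the raised keeper bar of the lot-card stand down until its end snaps under the sprung leaf and stays shut. Then take the big steel spring clip from the rim of the ticket box by its two tails, squeeze it open, and bring it over the middle of the card's top edge, one jaw in front of the card and one behind and both well below the edge, so that a weigh ticket can be slipped in. Finish there, still holding the clip squeezed wide open with its jaws clear of the card and nothing but the gripper carrying it; the card stays standing in its stand and the other things stay where they lie.

Things in the scene. Friction and masses are not known exactly. Their poses are not given: they have to be found in the camera images.
- stand: Lot-card stand, fixed: grey steel base 125 x 232 x 10 mm, front lip, low back rest, two end posts 78 mm high (inner faces at y = +-78 mm). Origin on the bench under the card's foot; x = its front (keeper side, away from the robot within 0.45 rad), y along the card, z up. Card foot at x 0, z 10 mm. A sprung leaf 86 mm high at y -111, x 6 mm catches the bar's end.
- card_top (a point): Middle of the top edge of the lot card: loose brown board 148 wide, 105 high, 4 mm thick, paper label on its front. It leans back 0.09 rad on the stand's rest; the edge is level, 114.5 mm above the bench, at x = -9.5 mm in the stand's frame, 36 mm above the posts. Axes as the stand's: x across the card to its front, y along the edge, z up.
- keeper_hinge (a point): Hinge axis (along the stand's x) of the steel keeper bar, at (6, 84, 66) mm in the stand's frame. Bar 6 thick, 10 mm high, 184 mm from axis to the middle of its round end, 0.08 kg. It swings upright in front of the card: shut, it lies level across the card's front towards the stand's -y; open, it points up.
- keeper_stud (a point): Middle of the round black press stud on the keeper bar, 148 mm from the hinge axis: diameter 12 mm, sticking out along the stand's +x, free from x = 9 to 39 mm in the stand's frame (this point at 26 mm). With the bar shut it stands at y = -64 mm, 66 mm above the bench.
- keeper (a joint): Angle of the keeper bar, rad: 0 = level and shut, positive = raised. Starts at 0.55 to 1.1 and stays where left (about 1 N at the stud swings it). Near 0.07 its end meets the nose of the sprung leaf and must be pressed past it (about 7 N at the stud); it snaps under it below 0.03 and is then held at 0, its stop.
- clip_mid (a point): Pivot of the big steel bulldog clip (70 g), parked on the near wall of the ticket box, jaws down, tails up, pivot 20 mm above the rim (92 mm above the bench). y along pivot and jaws (60 mm wide), x across, z up. Tails 22 wide, 2.4 mm thick, sloping from x = +-8.5 mm at the pivot to +-24 mm at their tops, 40 mm above it (50 mm over both). Barrel radius 6 mm.
- jaw_a (a point): Middle of the clip's lip on its +x side: rolled edge, radius 2 mm, 56 mm long, this point on its axis, 42 mm below the pivot. Clip squeezed fully: tails upright and parallel, 21 mm over both, tops 45 mm above the pivot; lips 31 mm apart, 40 mm below the pivot.
- jaw_b (a point): The same on the clip's -x side. The two halves turn about the pivot against a spring: squeezing the tails takes 5 N at first, 11 N fully, at their tops.
- clip_lever (a joint): How far the clip is squeezed (rad, angle between its halves): 0 = as parked, lips 4 mm apart; 0.4 = lips 20 mm apart; 0.66 = fully open at its stop, lips 31 mm apart. Springs back when let go.
- ticket_box: Open aluminium box 110 (x) x 170 (y) x 72 mm high, walls 4 mm, fixed, with a pad of tickets and a marker in it, all below the rim. Origin: centre of its underside. The clip is parked on its -x wall (wall middle at x = -53 mm), within 30 mm of that wall's middle, its axes as the box's.
- potato_long: Loose sweet potato, 150 mm long, 52 mm thick, lying on the bench; leave alone. Origin under its middle.
- potato_short: Loose sweet potato, 105 mm long, 60 mm thick; leave alone. Origin under its middle.
- potato_fat: Loose sweet potato, 125 mm long, 72 mm thick; leave alone. Origin under its middle.
- tape_roll: Roll of packing tape lying flat, 104 mm across, 48 mm high; leave alone. Origin under its middle.
- marker: Marker pen 133 mm long lying in the ticket box; leave alone. Origin under its middle.
- fold_clip: Small black fold-back clip, 26 mm wide, 55 mm high, standing on the bench: not the clip of this job; leave alone. Origin under its middle.
- knife: Closed grey box knife 135 mm long lying on the bench; leave alone. Origin under its middle.
Mind the look-alikes: they are no part of the job. There is more than one size of the part that bears card_top; the job needs the smaller.

How it is judged:
On the way, in this order (a step that is already met when the one before it is completed fails the run):
1. the keeper bar is shut and caught under the sprung leaf (value of joint keeper below 0.025 rad), for 0.3 s.
2. the clip is squeezed open by the fingers and lifted off the box rim (value of joint clip_lever above 0.25 rad and z of clip_mid in the frame of ticket_box above 0.115 m and contact force between clip and the fingers above 2 N and contact force between clip and ticket_box below 0.5 N), for 0.1 s.
At the end, for the whole second after the job is handed in: Keeper under 0.03 rad; clip at rest in the fingers, squeezed over 0.4 rad, one lip over 6 mm in front of the card's edge line, one over 6 mm behind, both over 10 mm below the edge, within 40 mm of its middle; clip on card or stand under 0.5 N; card within 6 mm of its place (value of joint keeper below 0.03 rad and value of joint clip_lever above 0.4 rad and ((x of jaw_a in the frame of card_top above 0.006 m and x of jaw_b in the frame of card_top below -0.006 m) or (x of jaw_b in the frame of card_top above 0.006 m and x of jaw_a in the frame of card_top below -0.006 m)) and z of each of jaw_a, jaw_b in the frame of card_top below -0.01 m and y of clip_mid in the frame of card_top between -0.04 and 0.04 m and contact force between clip and the fingers above 2 N and contact force between clip and card below 0.5 N and contact force between clip and stand below 0.5 N and linear speed of clip below 0.03 m/s and z of card_top in the frame of stand between 0.11 and 0.12 m and x of card_top in the frame of stand between -0.016 and -0.002 m); the arm keeps its last pose, push and grip.
It fails at once if one of the bystanders is moved more than 30 mm (distance of any of potato_long, potato_short, potato_fat, tape_roll, marker, fold_clip, knife from where it was at the start of the episode above 0.03 m).
It also fails if it takes over 48 s, if anything falls off the work surface, if the arm or the gripper's body presses on something with over 40 N, if the wrist force passes 120 N, or if a joint passes its speed limit or range.

## Robot

A 6-joint arm with a two-finger parallel gripper is mounted at the origin on the work surface. World frame = base frame: x ahead of the robot, y to its left, z up, the work surface at z = 0. Lengths are in m, angles in rad, forces in N, time in s.
With the tool pointing down it reaches from about 0.225 to 0.875 m from the base axis. Payload 3.4 kg.
Tool frame: the origin (TCP) lies between the finger pads; the fingertips stand 11 mm ahead of it and the grasp point (between the pads) lies 8 mm behind it (tips_ahead is the distance from the TCP to the fingertips, in m); z points along the fingers, x is the direction in which the jaws open and shut, and the axes are right-handed (so a half turn about z gives the same grasp; the last joint's range is limited). The gripper opens to 85 mm and grips with 20 to 120 N. Pads are 22 mm wide; open, the fingers measure 114 mm over their backs; the gripper's body (76 mm by 85 mm) begins 54 mm behind the grasp point. The pads swing forward as they close: fully open they stand 13 mm farther back than shut.
Start: joints at [-1.453, 0.276, 1.505, -0, 1.361, -0.121], TCP at [0.136, -0.559, 0.216] pointing down, gripper open.
Joint ranges: [-2.89, 2.89], [-0.75, 2.08], [0.22, 2.7], [-1.18, 4.32], [0.11, 2.71], [-2.7, 2.7]. Speed limits (rad/s): [2.57, 2.57, 3.14, 3.14, 3.14, 3.14].

## Interface

Orientations are given as a unit quaternion [w, x, y, z].
In Python, from rig import get_state, get_image, sign_off, masks_of, tips_ahead gives the robot as it stands.
- The arm moves only by the tool play_rows, never from a script. Its argument "series" is a list of rows, each an object of numbers: "fingers": the closure, from -1 (fully open) to 1 (shut); "dx", "dy", "dz": the shift along the world's x, y, z in mm; "turn": the turn about the world's z in rad. A call has 1 to 20 rows; each row shifts and turns the pose as measured when the row begins; what a row does not reach is not made up. A row lasts 1/12 s, in which the tool goes at most 41.7 mm and 7.16 degrees, less where a joint would pass 70% of its speed; a pose out of reach is approached as far as the arm can. A call with a gripper value outside its range is refused whole. The fingers move at their own pace and stop on an object; "squeeze" is the grip in N (left out, the last holds). Time passes only in rows, so rows that do not move let the fingers close. It gives the time, the measured TCP pose, the force and the opening at its end, in the units of the state.
- get_state(): the state, without advancing time (a new reading comes with each control period).
- get_image(name): name is "scene" or "top" or "wrist"; returns a dict with "pixels" (384x512x3 uint8, red, green, blue), "vfov" (degrees; the focal length in pixels is half the picture's height over the tangent of half this angle, whatever the lens; pixels are square), "cx", "cy" (the principal point, pixels), "rvec" (rotation vector, rad) and "tvec" (3), from world to camera coordinates, as OpenCV has them; the wrist camera has in their place "hand_eye" (4x4, takes a point from camera to tool coordinates, whose origin is the TCP and whose axes are the tool frame's). Camera axes: x right, y down, z forward; pixel columns grow to the right and rows downward; lengths in m; the calibration is good to about 2 mm. A picture is of the moment at which its call begins: read the wrist's pose just before it. There is no depth.
- sign_off(): hands the job in, once; it reports no verdict.
Trained networks look in a picture, given as the dict that the camera call returned (one of the last four; its "shot" number tells which), for a name from the list of things; names that differ only in an ending like _2 or _b are one class to them, and where a whole thing is asked for, a point or a joint stands for the part that bears it (a point fixed in the world has none). Each returns a list of dicts, best first, with "p" (0 to 1); they miss things now and then, are a little off and sometimes report something else, mostly with a low value. They report only what shows in the picture. A call takes as long as a camera call. They do not tell look-alikes from the thing itself.
- masks_of(picture, label): "region" (384x512 bool, what is visible of it) and "xy" ([column, row] in pixels, amid what is visible of it).
The state is a dict: "clock": time; "qpos": joint angles; "qd": joint speeds; "effort": joint torques, N m; "position": TCP position; "ee_rot": TCP orientation; "contact_force": force on the tool from outside, world axes, zero at the start; "moment": the same for the moment, N m; "width": finger opening in m.
Only numpy, scipy, OpenCV 4.12 (cv2) and the standard library are available. Lean on these libraries where they do the work, as an engineer would, in place of code of your own. Each camera call takes 0.05 s, during which the arm holds its last target. There are 200 camera calls.

## Working session

There is one attempt and no reset: what is moved stays moved. The work goes in short steps, Python scripts to look and compute and a tool call to move; the robot and the scene stay as the last step left them, time stands still between calls to the robot, and variables do not carry over. Pictures are saved under pics/ and viewed, about 8 in all and at most 12, crops included, and the job is handed in when it is done.

Besides the shell and the picture viewer there is one more tool, called after "Call:" by a JSON object that holds its "api" and its "payload". play_rows: Moves the arm, as the interface text tells. Its arguments: {"type":"object","properties":{"series":{"type":"array"},"squeeze":{"type":"number"}},"required":["series"]}

```bash
mkdir -p pics; cat > h.py <<'E'
import numpy as np, cv2
from rig import get_state, get_image, sign_off, masks_of, tips_ahead
from scipy.spatial.transform import Rotation as R
def K(im):
    f=im["pixels"].shape[0]/2/np.tan(np.radians(im["vfov"])/2)
    return np.array([[f,0,im["cx"]],[0,f,im["cy"]],[0,0,1]])
def ext(im,st=None):
    "world->camera rotation, translation"
    if "rvec" in im: return cv2.Rodrigues(np.array(im["rvec"],float))[0],np.array(im["tvec"],float).ravel()
    q=st["ee_rot"]; T=np.eye(4); T[:3,:3]=R.from_quat([q[1],q[2],q[3],q[0]]).as_matrix(); T[:3,3]=st["position"]
    W=np.linalg.inv(T@np.array(im["hand_eye"])); return W[:3,:3],W[:3,3]
def proj(im,P,st=None):
    r,t=ext(im,st); c=(np.atleast_2d(P)@r.T+t)@K(im).T; return c[:,:2]/c[:,2:]
def ray(im,uv,st=None):
    r,t=ext(im,st); d=r.T@np.linalg.inv(K(im))@np.array([uv[0],uv[1],1.]); return -r.T@t,d/np.linalg.norm(d)
def onz(im,uv,z,st=None):
    o,d=ray(im,uv,st); return o+d*(z-o[2])/d[2]
def tri(*rs):
    A=np.zeros((3,3));b=np.zeros(3)
    for o,d in rs:
        M=np.eye(3)-np.outer(d,d);A+=M;b+=M@o
    return np.linalg.solve(A,b)
def save(im,name,crop=None,s=1):
    p=im["pixels"][:,:,::-1]
    if crop: p=p[crop[1]:crop[3],crop[0]:crop[2]]
    cv2.imwrite("pics/"+name,cv2.resize(p,None,fx=s,fy=s,interpolation=cv2.INTER_CUBIC))
E
python3 - <<'E'
from h import *
np.set_printoptions(precision=3,suppress=True)
s=get_state();print(s); 
ims={n:get_image(n) for n in("scene","top")}
cv2.imwrite("pics/a.png",np.vstack([ims[n]["pixels"][:,:,::-1] for n in ims])[:, :])
import pickle;pickle.dump(ims,open("ims.pkl","wb"))
for n,im in ims.items():
    r,t=ext(im);print(n,-r.T@t,r[2],im["vfov"])
    for l in("stand","card_top","keeper_hinge","keeper_stud","clip_mid","ticket_box","tape_roll","fold_clip","knife"):
        print(n,l,[(round(m["p"],2),np.round(m["xy"]),int(m["region"].sum())) for m in masks_of(im,l)[:3]])
E
```

```text
{'clock': 0.0, 'qpos': array([-1.453,  0.277,  1.506,  0.   ,  1.361, -0.121]), 'qd': array([ 0.001, -0.   ,  0.001,  0.   ,  0.   , -0.   ]), 'effort': array([  0.001, -41.677, -24.58 ,  -0.   ,   0.011,   0.   ]), 'position': array([ 0.136, -0.558,  0.215]), 'ee_rot': array([-0.001,  0.786, -0.618, -0.001]), 'contact_force': array([-0.336,  0.511, -0.415]), 'moment': array([-0.021, -0.045, -0.036]), 'width': 0.08551721754926737}
scene [0.992 0.425 0.883] [-0.456 -0.466 -0.759] 55.43421810050743
scene stand [(0.68, array([205., 180.]), 1809), (0.43, array([207., 164.]), 713)]
scene card_top [(0.94, array([207., 166.]), 738), (0.69, array([265., 152.]), 1581)]
scene keeper_hinge []
scene keeper_stud [(0.53, array([202., 153.]), 269)]
scene clip_mid [(0.95, array([363., 238.]), 500)]
scene ticket_box [(0.78, array([340., 259.]), 2957), (0.23, array([198., 146.]), 118)]
scene tape_roll [(0.81, array([136., 151.]), 789), (0.22, array([269., 213.]), 247)]
scene fold_clip []
scene knife [(0.59, array([268., 213.]), 276)]
top [ 0.274 -0.048  1.787] [ 0.135 -0.004 -0.991] 43.55299049752183
top stand [(0.63, array([301., 184.]), 2087)]
top card_top [(0.64, array([290., 247.]), 1802)]
top keeper_hinge [(0.57, array([302., 184.]), 2105)]
top keeper_stud []
top clip_mid []
top ticket_box [(0.39, array([183., 128.]), 357)]
top tape_roll [(0.82, array([355., 161.]), 508)]
top fold_clip []
top knife [(0.65, array([237., 194.]), 182), (0.24, array([303., 182.]), 2018)]
```

```bash
python3 - <<'E'
from h import *; import pickle
ims=pickle.load(open("ims.pkl","rb"))
save(ims["scene"],"s1.png",(100,80,420,320),2.5); save(ims["top"],"t1.png",(120,60,420,300),2.5)
E
```

```text
(no output)
```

View pics/s1.png

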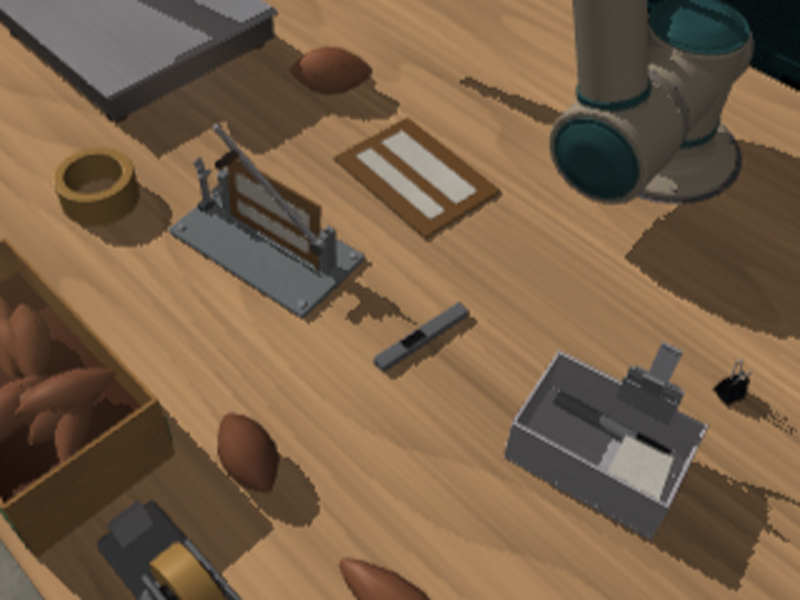

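View pics/t1.png

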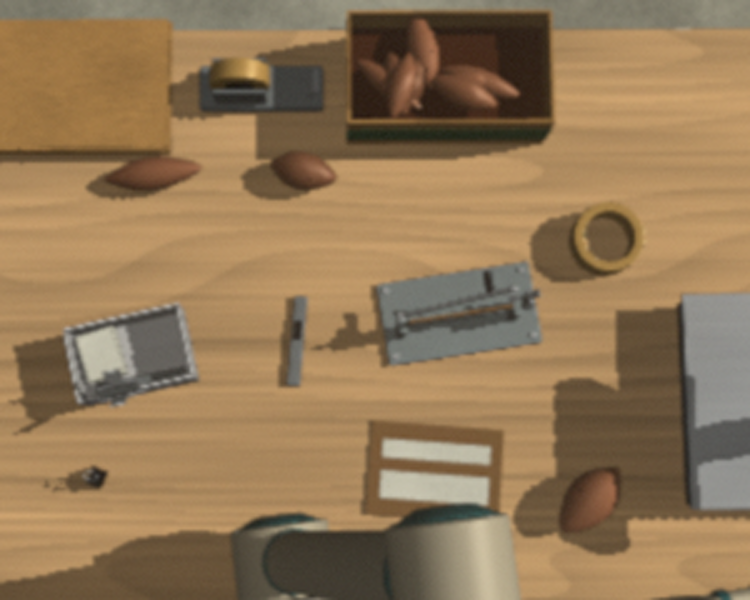

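The scene shows the stand with the small card standing in it, keeper raised with its free end toward −y, the hinge toward +y, and the box with the clip on its near wall. There are two cards. The big brown card lies flat (scene crop ~(417,178)); the smaller one stands in the stand (~(275,210)). The small one in the stand is the right card. There are also two clips. The large steel one on the box rim (scene crop ~(655,380)) fits the job; the small black fold-back clip at (733,385) is the decoy.

```bash
python3 - <<'E'
from h import *; import pickle
from scipy.optimize import least_squares
np.set_printoptions(precision=4,suppress=True)
ims=pickle.load(open("ims.pkl","rb")); T,S=ims["top"],ims["scene"]
tc=lambda *p:np.array(p)/2.5+[120,60]; sc=lambda *p:np.array(p)/2.5+[100,80]
def fit(model,obs,x0):
    def res(q):
        c,s=np.cos(q[2]),np.sin(q[2]);o=[]
        for im,loc,uv in obs(q):
            P=np.array([q[0]+c*loc[0]-s*loc[1],q[1]+s*loc[0]+c*loc[1],loc[2]])
            o.append(proj(im,P)[0]-uv)
        return np.ravel(o)
    r=least_squares(res,x0,loss="soft_l1");print(model,r.x,r.cost);print(r.fun if 0 else res(r.x).reshape(-1,2));return r.x
h=.0625;w=.116
base=lambda q:[(T,(q[3]+h,w,.01),tc(378,287)),(T,(q[3]+h,-w,.01),tc(528,262)),(T,(q[3]-h,-w,.01),tc(541,340)),(T,(q[3]-h,w,.01),tc(388,365)),
 (S,(q[3]+h,-w,.01),sc(172,230)),(S,(q[3]+h,w,.01),sc(305,312)),(S,(q[3]-h,w,.01),sc(368,260)),
 (S,(-.0095,.074,.1145),sc(321,208)),(S,(-.0095,-.074,.1145),sc(230,160))]
fit("stand",base,[.5,-.1,.16,0])
box=lambda q:[(T,(.055,.085,.072),tc(66,328)),(T,(.055,-.085,.072),tc(180,305)),(T,(-.055,-.085,.072),tc(198,380)),(T,(-.055,.085,.072),tc(78,402)),
 (S,(.055,.085,.072),sc(660,494)),(S,(.055,-.085,.072),sc(512,428)),(S,(-.055,-.085,.072),sc(560,355)),(S,(-.055,.085,.072),sc(706,428))]
b=fit("box",box,[.5,.4,.16])
for im,uv in((S,sc(660,395)),):
    P=onz(im,uv,.075);print(P)
m=masks_of;
E
```

```text
stand [ 0.5267 -0.2336  0.1474  0.0076] 13.770588283890701
[[-2.3093 -1.0189]
 [-1.3863 -0.2757]
 [-0.7677  1.1353]
 [-1.0384  0.5794]
 [-0.9413 -1.0663]
 [ 0.0168  1.2249]
 [ 0.3912 -2.3982]
 [-1.1875 -2.6191]
 [-1.2601 -4.5467]]
box [0.4707 0.2434 0.1901] 14.653584613082176
[[-0.6576 -0.4052]
 [ 0.2711 -0.2749]
 [-1.4686 -0.4678]
 [-0.3738 -0.0343]
 [ 1.0961  4.3073]
 [-1.3895 -5.1873]
 [-0.4826 -4.2233]
 [ 0.2764 -1.6943]]
[0.4087 0.2641 0.075 ]
```

Call:
{"api": "play_rows", "payload": {"series": [{"dz": 40}, {"dz": 40}, {"dz": 40, "turn": 0.12}, {"dx": 25, "dy": 20, "dz": 20, "turn": 0.12}, {"dx": 25, "dy": 20, "turn": 0.12}, {"dx": 25, "dy": 20, "turn": 0.12}, {"dx": 25, "dy": 20, "turn": 0.12}, {"dx": 25, "dy": 20, "turn": 0.12}, {"dx": 25, "dy": 20, "turn": 0.12}, {"dx": 25, "dy": 20, "turn": 0.12}, {"dx": 25, "dy": 20, "turn": 0.12}, {"dx": 25, "dy": 20, "turn": 0.12}, {"dx": 25, "dy": 20, "turn": 0.12}, {"dx": 25, "dy": 20, "turn": 0.12}, {"dx": 25, "dy": 20, "turn": 0.05}, {"dx": 25, "dy": 20, "fingers": 1}, {"dx": 25, "dy": 20, "fingers": 1}, {"fingers": 1}, {"fingers": 1}, {"fingers": 1}]}}

```text
invalid input at $.series[0]: expected keys fingers, dx, dy, dz, turn
```

```bash
python3 - <<'E'
from h import *; import pickle
np.set_printoptions(precision=4,suppress=True)
s=get_state();im=get_image("wrist");pickle.dump((s,im),open("w1.pkl","wb"));print(s["position"],s["ee_rot"],s["width"],s["qpos"],tips_ahead() if callable(tips_ahead) else tips_ahead)
print(np.array(im["hand_eye"]),im["vfov"]);save(im,"w1.png",None,1.5)
E
```

```text
[ 0.136  -0.5587  0.2162] [ 0.      0.7863 -0.6178  0.    ] 0.08540449564430186 [-1.453   0.2759  1.5049  0.      1.3607 -0.121 ] 0.011
[[ 1.     -0.0002  0.0011 -0.0005]
 [-0.0001  0.9622  0.2722 -0.0687]
 [-0.0012 -0.2722  0.9622 -0.1571]
 [ 0.      0.      0.      1.    ]] 67.56193469831354
```

View pics/w1.png

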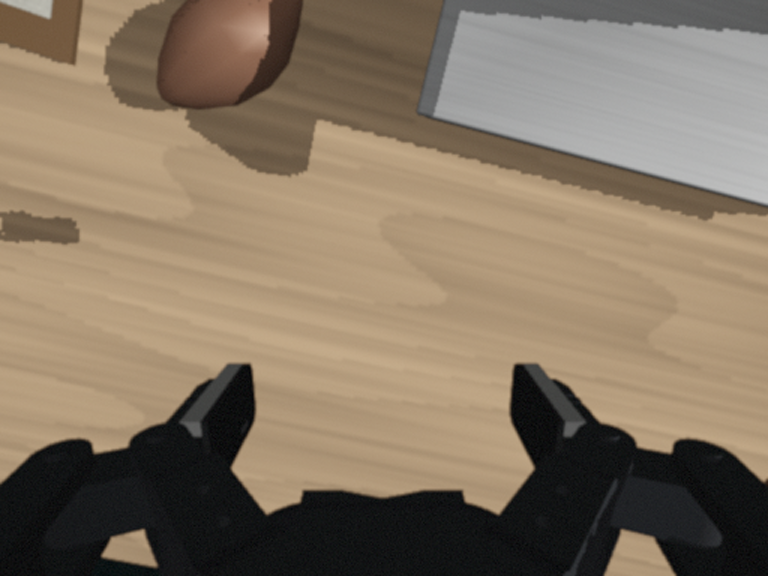

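The move was refused because every row needs all keys, so this picture only shows the bench at the start pose. Resending the move with full rows.

Call:
{"api": "play_rows", "payload": {"series": [{"fingers": -1, "dx": 0, "dy": 0, "dz": 40, "turn": 0}, {"fingers": -1, "dx": 0, "dy": 0, "dz": 40, "turn": 0.1}, {"fingers": -1, "dx": 20, "dy": 20, "dz": 40, "turn": 0.12}, {"fingers": -1, "dx": 25, "dy": 25, "dz": 40, "turn": 0.12}, {"fingers": -1, "dx": 25, "dy": 25, "dz": 0, "turn": 0.12}, {"fingers": -1, "dx": 25, "dy": 25, "dz": 0, "turn": 0.12}, {"fingers": -1, "dx": 25, "dy": 25, "dz": 0, "turn": 0.12}, {"fingers": -1, "dx": 25, "dy": 25, "dz": 0, "turn": 0.12}, {"fingers": -1, "dx": 25, "dy": 25, "dz": 0, "turn": 0.12}, {"fingers": -1, "dx": 25, "dy": 25, "dz": 0, "turn": 0.12}, {"fingers": -1, "dx": 25, "dy": 25, "dz": 0, "turn": 0.12}, {"fingers": -1, "dx": 25, "dy": 25, "dz": 0, "turn": 0.12}, {"fingers": 1, "dx": 25, "dy": 25, "dz": 0, "turn": 0.12}, {"fingers": 1, "dx": 25, "dy": 25, "dz": 0, "turn": 0.06}, {"fingers": 1, "dx": 25, "dy": 25, "dz": 0, "turn": 0}, {"fingers": 1, "dx": 25, "dy": 25, "dz": 0, "turn": 0}, {"fingers": 1, "dx": 25, "dy": 25, "dz": 0, "turn": 0}, {"fingers": 1, "dx": 25, "dy": 0, "dz": 0, "turn": 0}, {"fingers": 1, "dx": 0, "dy": 0, "dz": 0, "turn": 0}, {"fingers": 1, "dx": 0, "dy": 0, "dz": 0, "turn": 0}]}}

```text
clock: 2.72
position: [0.5365, -0.1719, 0.3675]
ee_rot: [0.006, 0.994, 0.108, 0.001]
contact_force: [-0.8, 0.1, 0.3]
width: 0.0
```

```bash
python3 - <<'E'
from h import *; import pickle
np.set_printoptions(precision=4,suppress=True)
s=get_state();im=get_image("wrist");pickle.dump((s,im),open("w1.pkl","wb"));print(s["position"],s["ee_rot"],s["width"],s["qpos"])
save(im,"w2.png",None,1.5)
E
```

```text
[ 0.5365 -0.1719  0.3675] [0.0057 0.9941 0.1082 0.0007] 3.071557396907636e-05 [-0.4274  0.2104  1.231  -0.0092  1.6932 -0.6453]
```

View pics/w2.png

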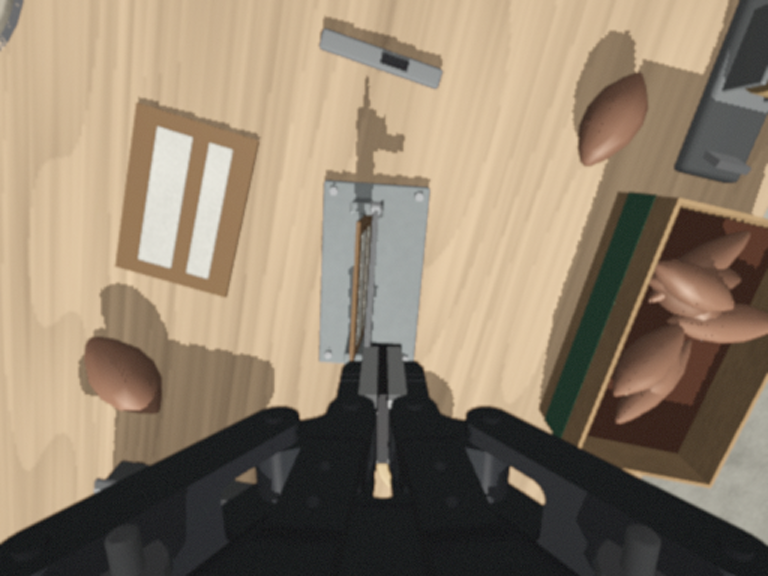

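```bash
python3 - <<'E'
from h import *; import pickle
s,im=pickle.load(open("w1.pkl","rb")); save(im,"w2c.png",(200,110,300,245),4.4)
E
```

```text
(no output)
```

View pics/w2c.png

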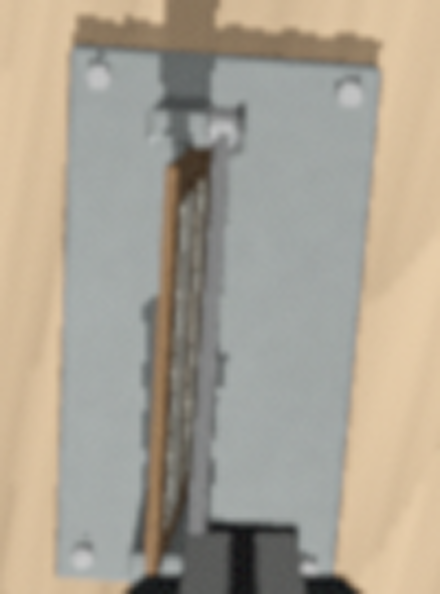

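```bash
cat > fit.py <<'E'
from h import *; import pickle
from scipy.optimize import least_squares
np.set_printoptions(precision=4,suppress=True)
s,im=pickle.load(open("w1.pkl","rb")); T=pickle.load(open("ims.pkl","rb"))["top"]
c=lambda *p:np.array(p)/4.4+[200,110]; tc=lambda *p:np.array(p)/2.5+[120,60]
W=lambda q,l:np.array([q[0]+np.cos(q[2])*l[0]-np.sin(q[2])*l[1],q[1]+np.sin(q[2])*l[0]+np.cos(q[2])*l[1],l[2]])
h,w=.0625,.116
def obs(q): return [(im,(q[3]-h,w,.01),c(72,45)),(im,(q[3]+h,w,.01),c(378,68)),(im,(q[3]-h,-w,.01),c(57,577)),(im,(-.0095,.074,.1145),c(175,165))]
def res(q):
    r=[proj(i,W(q,l),s)[0]-uv for i,l,uv in obs(q)]
    p=[proj(im,W(q,(-.0095,y,.1145)),s)[0] for y in(.074,-.074)]
    d=p[1]-p[0];n=np.array([-d[1],d[0]])/np.linalg.norm(d)
    return np.r_[np.ravel(r),n@(c(154,560)-p[0])]
r=least_squares(res,[.527,-.234,.147,.007]);q=r.x
if __name__=="__main__":
    print(q,r.fun)
    print("top resid",[proj(T,W(q,(q[3]+a,b,.01)))[0]-uv for a,b,uv in((h,w,tc(378,287)),(h,-w,tc(528,262)),(-h,-w,tc(541,340)),(-h,w,tc(388,365)))])
    hg=W(q,(.006,.084,.066));print("hinge px",(proj(im,hg,s)[0]-[200,110])*4.4)
    # bar end from scene: end at (217,127) in crop s1
    S=pickle.load(open("ims.pkl","rb"))["scene"]
    for a in np.arange(.5,1.15,.1): print(round(a,2),(proj(S,W(q,(.006,.084-.189*np.cos(a),.066+.189*np.sin(a))))[0]-[100,80])*2.5)
    print("stud shut",W(q,(.026,-.064,.066)),"cardtop",W(q,(-.0095,0,.1145)))
    for a in np.arange(.4,1.15,.1): print(round(a,1),W(q,(.026,.084-.148*np.cos(a),.066+.148*np.sin(a))))
E
python3 fit.py
```

```text
[ 0.5327 -0.2346  0.1523  0.0046] [-0.84   -2.3667  1.6473 -2.7908 -0.4626 -0.7923 -0.4537  4.9832  0.1447]
top resid [array([-1.9761, -1.6525]), array([-1.1185, -1.1997]), array([-0.3371,  0.1687]), array([-0.5402, -0.0915])]
hinge px [224.3347 142.749 ]
0.5 [204.5192 128.4895]
0.6 [208.7982 121.4898]
0.7 [214.2854 115.5295]
0.8 [220.9749 110.7213]
0.9 [228.844 107.172]
1.0 [237.8506 104.9795]
1.1 [247.9318 104.2287]
stud shut [ 0.5681 -0.294   0.066 ] cardtop [ 0.5233 -0.2361  0.1145]
0.4 [ 0.5664 -0.2824  0.1236]
0.5 [ 0.5654 -0.2761  0.137 ]
0.6 [ 0.5642 -0.2684  0.1496]
0.7 [ 0.5629 -0.2596  0.1613]
0.8 [ 0.5613 -0.2496  0.1722]
0.9 [ 0.5597 -0.2386  0.1819]
1.0 [ 0.5578 -0.2267  0.1905]
1.1 [ 0.5559 -0.214   0.1979]
```

The enlarged wrist view shows the standing small card (edge from crop (175,165) to (153,572)) with the bar in front of it. The keeper angle is about 0.67. Next is pressing the stud.

Call:
{"api": "play_rows", "payload": {"series": [{"fingers": 1, "dx": 5, "dy": -17, "dz": -28, "turn": -0.065}, {"fingers": 1, "dx": 5, "dy": -17, "dz": -28, "turn": 0}, {"fingers": 1, "dx": 5, "dy": -17, "dz": -28, "turn": 0}, {"fingers": 1, "dx": 5, "dy": -17, "dz": -28, "turn": 0}, {"fingers": 1, "dx": 5, "dy": -17, "dz": -28, "turn": 0}, {"fingers": 1, "dx": 0, "dy": 0, "dz": 0, "turn": 0}, {"fingers": 1, "dx": 0, "dy": 0, "dz": 0, "turn": 0}]}}

```text
clock: 3.35
position: [0.556, -0.2646, 0.2264]
ee_rot: [0.008, 0.997, 0.071, 0.004]
contact_force: [-0.3, 0.1, -0.4]
width: -0.0
```

Call:
{"api": "play_rows", "payload": {"series": [{"fingers": 1, "dx": 9, "dy": 3, "dz": -22, "turn": 0.01}, {"fingers": 1, "dx": 1, "dy": -1, "dz": -22, "turn": 0}, {"fingers": 1, "dx": 0, "dy": -7, "dz": -14, "turn": 0}, {"fingers": 1, "dx": 1, "dy": -7, "dz": -14, "turn": 0}, {"fingers": 1, "dx": 1, "dy": -6, "dz": -14, "turn": 0}, {"fingers": 1, "dx": 1, "dy": -3, "dz": -14, "turn": 0}, {"fingers": 1, "dx": 0, "dy": 0, "dz": 0, "turn": 0}]}}

```text
clock: 3.93
position: [0.5693, -0.2883, 0.137]
ee_rot: [0.013, 0.997, 0.073, 0.011]
contact_force: [-0.3, -0.5, -0.4]
width: -0.0
```

```bash
python3 - <<'E'
from h import *
s=get_state();print(s["position"],s["contact_force"])
a=get_image("scene");b=get_image("wrist")
A=a["pixels"][130:220,160:280];B=b["pixels"][110:300,190:330]
A=cv2.resize(A,None,fx=4,fy=4,interpolation=2);B=cv2.resize(B,(int(140*360/190),360),interpolation=2)
cv2.imwrite("pics/p1.png",np.hstack([A,B])[:,:,::-1])
E
```

```text
[ 0.56930985 -0.28829275  0.13702586] [-0.31245575 -0.4639408  -0.44117921]
```

View pics/p1.png

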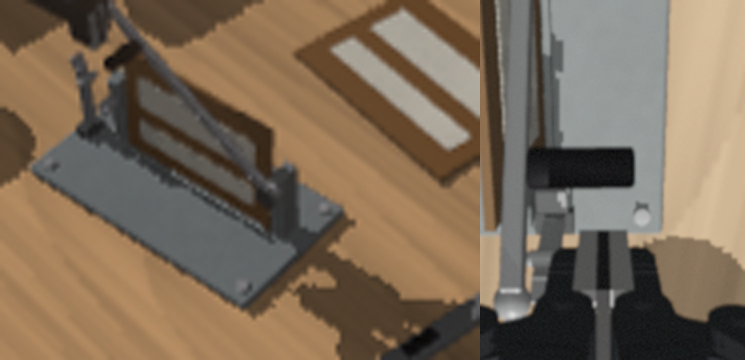

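The wrist crop shows the stud (crop ~(580,167)) free, on the +y side of the fingertips, so I passed it. I'll compute its angle from its pixel.

```bash
python3 - <<'E'
from fit import *
s=get_state(); im=get_image("wrist"); pickle.dump((s,im),open("w3.pkl","wb"))
sc=360/190
for name,px in (("base",(530,167)),("mid",(580,167)),("end",(633,167))):
    print(name,(px[0]-480)/sc+190,px[1]/sc+110)
for a in np.arange(.4,1.2,.1):
    b,e=[proj(im,W(q,(x,.084-.148*np.cos(a),.066+.148*np.sin(a))),s)[0] for x in(.009,.039)];print(round(a,1),b,e)
g=im["pixels"].sum(2)[150:240,210:290]
E
```

```text
base 216.38888888888889 198.1388888888889
mid 242.77777777777777 198.1388888888889
end 270.75 198.1388888888889
0.4 [222.7281 215.8446] [269.7209 215.2251]
0.5 [220.4616 214.0293] [271.5353 213.3633]
0.6 [217.7874 209.1325] [273.6165 208.4258]
0.7 [214.6315 200.3024] [276.0062 199.5676]
0.8 [210.909  186.4508] [278.7498 185.7113]
0.9 [206.5263 166.2078] [281.8935 165.5042]
1.0 [201.388  137.8922] [285.478  137.2911]
1.1 [195.4107  99.5261] [289.5275  99.1319]
```

Call:
{"api": "play_rows", "payload": {"series": [{"fingers": 1, "dx": 0, "dy": 0, "dz": 25, "turn": 0}, {"fingers": 1, "dx": 0, "dy": 0, "dz": 30, "turn": 0}, {"fingers": 1, "dx": 0, "dy": 14, "dz": 5, "turn": 0}, {"fingers": 1, "dx": 0, "dy": 14, "dz": 0, "turn": 0}, {"fingers": 1, "dx": -2, "dy": 0, "dz": 0, "turn": 0}, {"fingers": 1, "dx": 0, "dy": 0, "dz": 0, "turn": 0}]}}

```text
clock: 4.58
position: [0.5698, -0.2573, 0.2097]
ee_rot: [0.017, 0.997, 0.074, 0.017]
contact_force: [0.0, -0.2, 0.7]
width: -0.0
```

Call:
{"api": "play_rows", "payload": {"series": [{"fingers": 1, "dx": -2, "dy": -4, "dz": -25, "turn": 0}, {"fingers": 1, "dx": -1, "dy": -3, "dz": -25, "turn": 0}, {"fingers": 1, "dx": 0, "dy": -4, "dz": -18, "turn": 0}]}}

```text
clock: 4.83
position: [0.5689, -0.2676, 0.1444]
ee_rot: [0.02, 0.997, 0.076, 0.022]
contact_force: [-0.2, 0.2, -0.1]
width: 0.0001
```

```bash
cat > two.py <<'E'
import sys
from h import *
s=get_state();a=get_image("scene");b=get_image("wrist");import pickle;pickle.dump((s,b,a),open("w4.pkl","wb"))
print(s["position"],s["contact_force"],s["width"],"toolz",R.from_quat(np.roll(s["ee_rot"],-1)).as_matrix()[:,2],"x",R.from_quat(np.roll(s["ee_rot"],-1)).as_matrix()[:,0])
A=a["pixels"][130:220,160:260];B=b["pixels"][110:300,190:330]
A=cv2.resize(A,None,fx=4.5,fy=4.5,interpolation=2);B=cv2.resize(B,(298,405),interpolation=2)
cv2.imwrite("pics/"+sys.argv[1],np.hstack([A,B])[:,:,::-1])
E
python3 two.py p2.png
```

```text
[ 0.56892864 -0.2676155   0.14439229] [-0.15541292  0.16604218 -0.09752113] 9.992750672050455e-05 toolz [ 0.04660863 -0.03656752 -0.99824368] x [0.98749472 0.15235434 0.04052573]
```

View pics/p2.png

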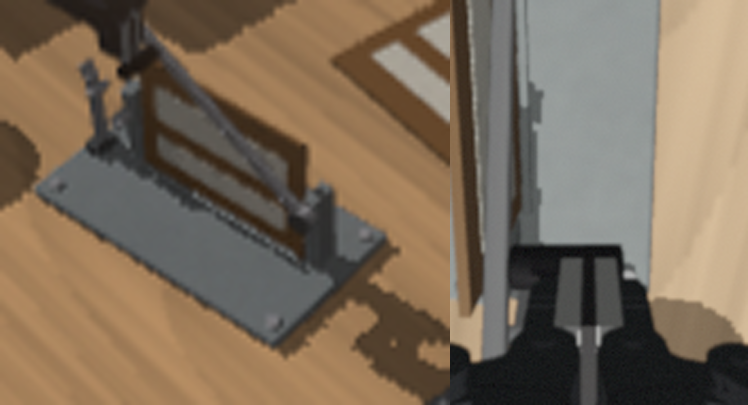

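Scene crop shows the fingertips on top of the stud (~(135,62)), bar partly lowered. Continuing down the arc.

Call:
{"api": "play_rows", "payload": {"series": [{"fingers": 1, "dx": -1, "dy": -8, "dz": -20, "turn": 0}, {"fingers": 1, "dx": -1, "dy": -7, "dz": -22, "turn": 0}, {"fingers": 1, "dx": 0, "dy": -4, "dz": -22, "turn": 0}]}}

```text
clock: 5.18
position: [0.5695, -0.2884, 0.0827]
ee_rot: [0.022, 0.997, 0.076, 0.024]
contact_force: [0.7, -0.8, 0.4]
width: 0.0001
```

Call:
{"api": "play_rows", "payload": {"series": [{"fingers": 1, "dx": -1, "dy": 0, "dz": -8, "turn": 0}]}}

```text
clock: 5.27
position: [0.5674, -0.2884, 0.0725]
ee_rot: [0.021, 0.997, 0.076, 0.023]
contact_force: [-0.2, 0.3, -0.2]
width: 0.0
```

```bash
python3 two.py p3.png
```

```text
[ 0.56742775 -0.28841318  0.07251337] [-0.17758681  0.32084734 -0.22656617] 8.951967027200186e-06 toolz [ 0.04867528 -0.03885835 -0.99805849] x [0.98736488 0.15273889 0.04220703]
```

View pics/p3.png

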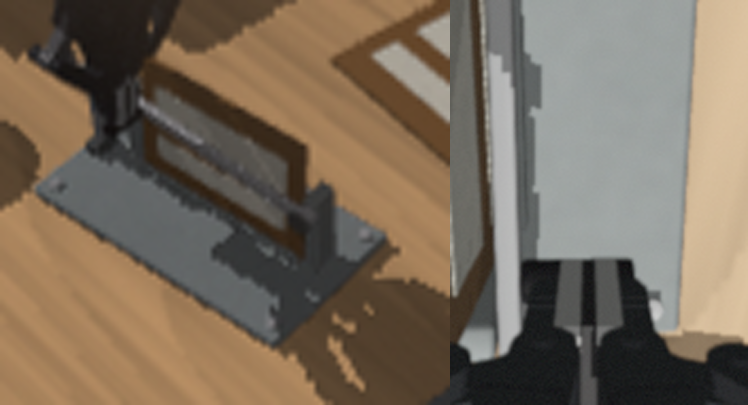

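```bash
python3 - <<'E'
from fit import *
s,im,sc=pickle.load(open("w4.pkl","rb"))
P=np.array(s["position"]);M=R.from_quat(np.roll(s["ee_rot"],-1)).as_matrix()
for a in np.arange(0,.4,.05):
    b,e=[proj(im,W(q,(x,.084-.148*np.cos(a),.066+.148*np.sin(a)+.006)),s)[0] for x in(.009,.039)]
    f=[(proj(sc,W(q,(.006,.084-r*np.cos(a),.066+r*np.sin(a))))[0]-[160,130])*4.5 for r in(0,.12,.189)]
    print(round(a,2),b,e,"scene",*f)
print("tip",[proj(im,P+M@[x,y,.011],s)[0] for x in(-.011,.011) for y in(-.011,.011)])
print("tip local",[np.array([[np.cos(q[2]),np.sin(q[2])],[-np.sin(q[2]),np.cos(q[2])]])@((P+M@[0,0,.011])[:2]-q[:2])])
save(im,"p4a.png",(200,180,300,300),5)
save(sc,"p4b.png",(160,135,250,200),6)
A=cv2.imread("pics/p4a.png");B=cv2.imread("pics/p4b.png");A=cv2.resize(A,(325,390));cv2.imwrite("pics/p4.png",np.hstack([A,B[:390,:470]]))
E
```

```text
0.0 [226.7876 244.8308] [276.6899 243.8479] scene [294.0164 211.4662] [162.0681 132.5957] [90.9755 90.1009]
0.05 [226.1525 250.7249] [278.1831 249.6557] scene [294.0164 211.4662] [161.3804 126.589 ] [89.4728 80.5735]
0.1 [225.4413 256.5374] [279.8243 255.3743] scene [294.0164 211.4662] [161.0075 120.7382] [88.4363 71.2359]
0.15 [224.6437 262.2518] [281.6329 260.986 ] scene [294.0164 211.4662] [160.9544 115.0584] [87.8771 62.1115]
0.2 [223.7477 267.8464] [283.6321 266.468 ] scene [294.0164 211.4662] [161.2252 109.5649] [87.8059 53.2244]
0.25 [222.7386 273.2935] [285.8494 271.7914] scene [294.0164 211.4662] [161.8234 104.2727] [88.2327 44.5989]
0.3 [221.5988 278.5578] [288.3177 276.9194] scene [294.0164 211.4662] [162.7521  99.1969] [89.1669 36.26  ]
0.35 [220.3071 283.5938] [291.0769 281.8047] scene [294.0164 211.4662] [164.0135  94.3525] [90.617 28.233]
tip [array([237.6185, 212.5924]), array([238.1766, 245.0649]), array([273.1242, 212.5792]), array([272.5168, 245.0473])]
tip local [array([ 0.0266, -0.0589])]
```

View pics/p4.png

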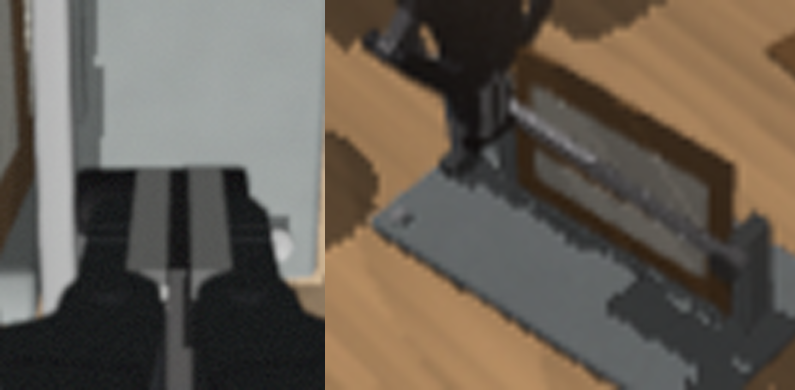

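Call:
{"api": "play_rows", "payload": {"series": [{"fingers": 1, "dx": 0, "dy": 0, "dz": 40, "turn": 0}, {"fingers": 1, "dx": 0, "dy": -5, "dz": 40, "turn": 0}, {"fingers": 1, "dx": 0, "dy": -30, "dz": 30, "turn": 0}, {"fingers": 1, "dx": 0, "dy": -30, "dz": 0, "turn": 0}]}}

```text
clock: 5.7
position: [0.5661, -0.3453, 0.1908]
ee_rot: [0.018, 0.996, 0.08, 0.021]
contact_force: [1.1, -1.0, 1.3]
width: 0.0
```

```bash
cat > ang.py <<'E'
from fit import *
from scipy.ndimage import label
s=get_state();sc=get_image("scene");im=get_image("wrist");pickle.dump((s,im,sc),open("w5.pkl","wb"));print(s["position"],s["contact_force"],s["clock"])
g=im["pixels"].max(2)<40
n,k=label(g)
for i in range(1,k+1):
    y,x=np.where(n==i)
    if len(y)>60: print("dark blob",len(y),x.min(),x.max(),y.min(),y.max())
for a in (0,.03,.07,.1,.2,.3,.5,.7):
    p=[proj(im,W(q,(x,.084-.148*np.cos(a)+dy,.066+.148*np.sin(a)+dz)),s)[0] for x in(.009,.039) for dy,dz in((.006,0),(-.006,0),(0,.006))]
    p=np.array(p);print(a,p.min(0),p.max(0))
E
python3 ang.py
```

```text
[ 0.5661 -0.3453  0.1908] [ 1.1091 -1.0043  1.3144] 5.7
dark blob 150 244 275 110 115
dark blob 166 252 257 233 262
dark blob 33087 0 511 241 383
0 [242.6031 123.2501] [274.7593 136.2753]
0.03 [242.6078 123.518 ] [275.2798 136.7413]
0.07 [242.6131 123.6539] [276.0066 137.1584]
0.1 [242.6165 123.5807] [276.5775 137.3094]
0.2 [242.6232 122.1434] [278.6514 136.7111]
0.3 [242.6218 118.6104] [281.0144 134.1788]
0.5 [242.5878 103.5693] [286.7639 121.7651]
0.7 [242.4964  74.1652] [294.1724  96.1564]
```

```bash
sed -i 's/^s=get_state();sc=get_image("scene");im=get_image("wrist")/sc=get_image("scene");s=get_state();im=get_image("wrist")/' ang.py; python3 ang.py
python3 - <<'E'
from h import *; import pickle
s,im,sc=pickle.load(open("w5.pkl","rb"))
A=cv2.resize(im["pixels"][20:240,180:330],(375,550),interpolation=2);B=cv2.resize(sc["pixels"][130:210,160:245],None,fx=4.6,fy=4.6,interpolation=2)
C=np.zeros((550,A.shape[1]+B.shape[1],3),np.uint8);C[:,:375]=A;C[:B.shape[0],375:]=B
cv2.imwrite("pics/p5.png",C[:,:,::-1])
E
```

```text
[ 0.5631 -0.3453  0.184 ] [0.2388 0.3598 0.8595] 5.85
dark blob 158 246 277 120 124
dark blob 167 252 257 233 262
dark blob 33078 0 511 241 383
0 [246.4386 125.1669] [279.3301 138.3194]
0.03 [246.4704 125.4359] [279.9031 138.7956]
0.07 [246.5132 125.569 ] [280.7033 139.2217]
0.1 [246.5456 125.49  ] [281.3319 139.3756]
0.2 [246.6553 124.0057] [283.6167 138.758 ]
0.3 [246.7675 120.3699] [286.223  136.1472]
0.5 [246.9965 104.8575] [292.5817 123.3568]
0.7 [247.2224  74.3666] [300.8176  96.8116]
```

View pics/p5.png

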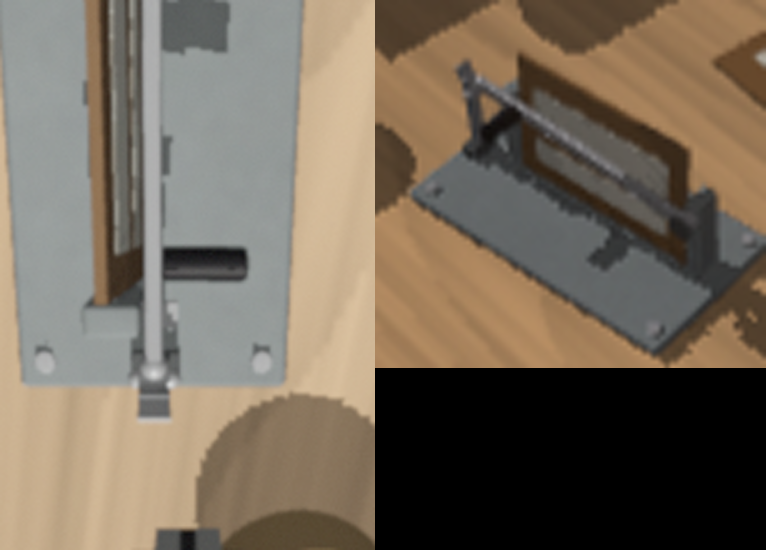

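```bash
cat > fit2.py <<'E'
from fit import *
s,im,sc=pickle.load(open("w5.pkl","rb"))
c=lambda *p:np.array(p)/2.5+[180,20]
D=[((-h,-w,.01),c(22,385),1),((h,-w,.01),c(287,383),1),((-.0095,-.074,.1145),c(102,303),0)]
Dt=[((h,w,.01),tc(378,287)),((h,-w,.01),tc(528,262)),((-h,-w,.01),tc(541,340)),((-h,w,.01),tc(388,365))]
def res(p):
    o=[proj(im,W(p,(l[0]+b*p[3],l[1],l[2])),s)[0]-uv for l,uv,b in D]
    # lines: base left edge & right edge, card edge points
    for l0,l1,uv in(((p[3]-h,-w,.01),(p[3]-h,0,.01),c(0,5)),((p[3]+h,-w,.01),(p[3]+h,0,.01),c(302,0)),((-.0095,-.074,.1145),(-.0095,0,.1145),c(94,0))):
        a,b=proj(im,W(p,l0),s)[0],proj(im,W(p,l1),s)[0];d=b-a;n=np.array([-d[1],d[0]])/np.linalg.norm(d);o.append([n@(uv-a),0])
    o+=[.5*(proj(T,W(p,(l[0]+p[3],l[1],l[2])))[0]-uv) for l,uv in Dt]
    return np.ravel(o)
r2=least_squares(res,q);q2=r2.x
if __name__=="__main__":
    print(q2,r2.fun.reshape(-1,2))
    print("cardtop",W(q2,(-.0095,0,.1145)))
    for a in (0,.03,.07,.1):
        f=[proj(im,W(q2,(.006,.084-r*np.cos(a),.066+r*np.sin(a)+.005)),s)[0] for r in(.148,.189)]
        e=[proj(im,W(q2,(.039,.084-.148*np.cos(a)+d,.066+.148*np.sin(a))),s)[0] for d in(.006,-.006)]
        print(a,"bar crop px stud/end",*[(x-[180,20])*2.5 for x in f],"studtip",*[(x-[180,20])*2.5 for x in e])
    print("leaf top",(proj(im,W(q2,(.006,-.111,.086)),s)[0]-[180,20])*2.5,"nose z66",(proj(im,W(q2,(.006,-.111,.066)),s)[0]-[180,20])*2.5)
E
python3 fit2.py
```

```text
[ 0.5309 -0.2316  0.1486  0.0055] [[-0.8503 -4.0587]
 [ 0.29   -3.2861]
 [ 0.1929  5.1545]
 [ 1.6343  0.    ]
 [-1.969   0.    ]
 [ 0.1819  0.    ]
 [-1.3883 -0.7722]
 [-0.9366 -0.4331]
 [-0.6114  0.264 ]
 [-0.7366  0.0192]]
cardtop [ 0.5215 -0.233   0.1145]
0 bar crop px stud/end [153.704  271.5817] [154.4224 381.5791] studtip [243.0446 254.2857] [242.0447 287.2849]
0.03 bar crop px stud/end [153.5808 272.408 ] [154.2862 384.8122] studtip [244.376  254.8179] [243.3417 288.3389]
0.07 bar crop px stud/end [153.4062 272.9468] [154.0913 388.6184] studtip [246.2368 254.9543] [245.1534 289.2132]
0.1 bar crop px stud/end [153.2672 272.9041] [153.9345 391.0661] studtip [247.6993 254.6023] [246.5765 289.448 ]
leaf top [154.1614 407.062 ] nose z66 [154.6341 393.6641]
```

```bash
python3 - <<'E'
from fit2 import *
for z in(.072,.082): print(onz(im,c(207,263),z,s))
P=np.array(s["position"]);M=R.from_quat(np.roll(s["ee_rot"],-1)).as_matrix()
for z in(-.02,-.01,0,.011): print(z,[proj(im,P+M@[0,y,z],s)[0] for y in(-.011,.011)])
E
```

```text
[ 0.565 -0.288  0.072]
[ 0.5643 -0.2874  0.082 ]
-0.02 [array([255.5786, 232.4627]), array([255.5406, 270.4401])]
-0.01 [array([255.5003, 225.2282]), array([255.4675, 261.2411])]
0 [array([255.4311, 218.8257]), array([255.4025, 253.0631])]
0.011 [array([255.3635, 212.5827]), array([255.3388, 245.0553])]
```

Call:
{"api": "play_rows", "payload": {"series": [{"fingers": 1, "dx": 0, "dy": 30, "dz": 0, "turn": 0}, {"fingers": 1, "dx": 2, "dy": 22, "dz": -30, "turn": 0}, {"fingers": 1, "dx": 1, "dy": 5, "dz": -30, "turn": 0}, {"fingers": 1, "dx": 0, "dy": 0, "dz": -20, "turn": 0}, {"fingers": 1, "dx": 0, "dy": 0, "dz": 0, "turn": 0}]}}

```text
clock: 6.32
position: [0.5641, -0.2777, 0.102]
ee_rot: [0.012, 0.997, 0.079, 0.017]
contact_force: [-1.0, -0.1, -1.0]
width: 0.0
```

Call:
{"api": "play_rows", "payload": {"series": [{"fingers": 1, "dx": 1, "dy": -9, "dz": -12, "turn": 0}, {"fingers": 1, "dx": 0, "dy": -2, "dz": -12, "turn": 0}, {"fingers": 1, "dx": 0, "dy": 0, "dz": -8, "turn": 0}]}}

```text
clock: 6.57
position: [0.5666, -0.2876, 0.0706]
ee_rot: [0.012, 0.997, 0.08, 0.018]
contact_force: [-0.4, 0.5, 1.0]
width: -0.0003
```

Call:
{"api": "play_rows", "payload": {"series": [{"fingers": 1, "dx": 0, "dy": 0, "dz": -8, "turn": 0}]}}

```text
clock: 6.65
position: [0.5669, -0.2884, 0.063]
ee_rot: [0.013, 0.997, 0.08, 0.019]
contact_force: [-2.1, 1.4, 6.3]
width: 0.0001
```

Call:
{"api": "play_rows", "payload": {"series": [{"fingers": 1, "dx": 0, "dy": 0, "dz": -8, "turn": 0}]}}

```text
clock: 6.73
position: [0.5673, -0.289, 0.0556]
ee_rot: [0.013, 0.997, 0.08, 0.019]
contact_force: [-7.1, 6.4, 45.3]
width: -0.0001
```

Call:
{"api": "play_rows", "payload": {"series": [{"fingers": 1, "dx": 0, "dy": 0, "dz": 8, "turn": 0}, {"fingers": 1, "dx": 0, "dy": 0, "dz": 30, "turn": 0}, {"fingers": 1, "dx": 0, "dy": 0, "dz": 40, "turn": 0}, {"fingers": 1, "dx": 0, "dy": -30, "dz": 35, "turn": 0}, {"fingers": 1, "dx": 0, "dy": -30, "dz": 0, "turn": 0}, {"fingers": 1, "dx": 0, "dy": 0, "dz": 0, "turn": 0}, {"fingers": 1, "dx": 0, "dy": 0, "dz": 0, "turn": 0}]}}

```text
clock: 7.32
position: [0.5678, -0.3517, 0.1724]
ee_rot: [0.014, 0.997, 0.078, 0.021]
contact_force: [0.0, 0.3, -0.3]
width: 0.0002
```

```bash
cp w5.pkl w5old.pkl; python3 ang.py | head -3
python3 - <<'E'
from h import *; import pickle
s,im,sc=pickle.load(open("w5.pkl","rb"))
s0,im0,sc0=pickle.load(open("w5old.pkl","rb"))
f=lambda i:cv2.resize(i["pixels"][130:190,170:240],None,fx=5,fy=5,interpolation=2)
A=cv2.resize(im["pixels"][80:240,190:330],(350,400),interpolation=2)
C=np.zeros((600,700,3),np.uint8);C[:400,:350]=A;C[:300,350:]=f(sc0);C[300:,350:]=f(sc)
cv2.imwrite("pics/p6.png",C[:,:,::-1])
E
```

```text
[ 0.5675 -0.3519  0.1717] [ 0.9219 -0.9176 -0.8164] 7.3667
dark blob 181 242 273 112 117
dark blob 168 252 257 233 262
```

View pics/p6.png

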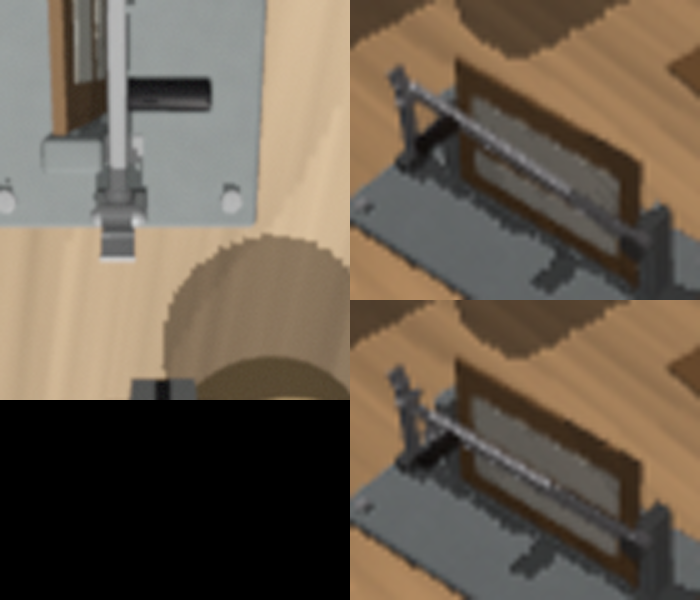

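Picture 11: the leaf nose now overlaps the bar's end and the bar lies lower and level in the scene crop, so the keeper is shut and caught. The contact also showed the closed fingertips are about 16 mm behind the reported TCP, not 11 mm ahead. I'll use the measured value and go on to the clip.

Call:
{"api": "play_rows", "payload": {"series": [{"fingers": -1, "dx": 0, "dy": 0, "dz": 40, "turn": 0}, {"fingers": -1, "dx": 0, "dy": 10, "dz": 40, "turn": 0.03}, {"fingers": -1, "dx": -8, "dy": 30, "dz": 25, "turn": 0}, {"fingers": -1, "dx": -10, "dy": 36, "dz": 10, "turn": 0}, {"fingers": -1, "dx": -10, "dy": 38, "dz": 0, "turn": 0}, {"fingers": -1, "dx": -10, "dy": 38, "dz": 0, "turn": 0}, {"fingers": -1, "dx": -10, "dy": 38, "dz": 0, "turn": 0}, {"fingers": -1, "dx": -10, "dy": 38, "dz": 0, "turn": 0}, {"fingers": -1, "dx": -10, "dy": 38, "dz": 0, "turn": 0}, {"fingers": -1, "dx": -10, "dy": 38, "dz": 0, "turn": 0}, {"fingers": -1, "dx": -10, "dy": 38, "dz": 0, "turn": 0}, {"fingers": -1, "dx": -10, "dy": 38, "dz": 0, "turn": 0}, {"fingers": -1, "dx": -10, "dy": 38, "dz": 0, "turn": 0}, {"fingers": -1, "dx": -10, "dy": 38, "dz": 0, "turn": 0}, {"fingers": -1, "dx": -10, "dy": 38, "dz": 0, "turn": 0}, {"fingers": -1, "dx": -10, "dy": 38, "dz": 0, "turn": 0}, {"fingers": -1, "dx": 0, "dy": 0, "dz": 0, "turn": 0}, {"fingers": -1, "dx": 0, "dy": 0, "dz": 0, "turn": 0}]}}

```text
clock: 8.92
position: [0.3995, 0.2141, 0.265]
ee_rot: [-0.0, 0.995, 0.1, 0.0]
contact_force: [0.1, -0.1, 0.1]
width: 0.0854
```

```bash
cat > cl.py <<'E'
from h import *; import pickle
np.set_printoptions(precision=4,suppress=True)
get_image("top")
s=get_state();im=get_image("wrist");pickle.dump((s,im),open("wc.pkl","wb"))
M=R.from_quat(np.roll(s["ee_rot"],-1)).as_matrix();print(s["position"],s["qd"],"x",M[:,0],"z",M[:,2],s["width"],s["clock"])
for l in("clip_mid","ticket_box"):
    for m in masks_of(im,l)[:2]:
        y,x=np.where(m["region"]);print(l,m["p"],m["xy"],x.min(),x.max(),y.min(),y.max(),cv2.minAreaRect(np.c_[x,y].astype(np.float32)))
q=[.4707,.2434,.1901]
W=lambda l:np.array([q[0]+np.cos(q[2])*l[0]-np.sin(q[2])*l[1],q[1]+np.sin(q[2])*l[0]+np.cos(q[2])*l[1],l[2]])
print("pred box",[proj(im,W((a,b,.072)),s)[0] for a,b in((-.055,-.085),(-.055,.085),(.055,.085),(.055,-.085))])
print("pred clip",[proj(im,W((-.053+dx,.02,z)),s)[0] for dx,z in((-.024,.132),(.024,.132),(0,.092))])
E
python3 cl.py
```

```text
[0.3993 0.214  0.2648] [-0.0567 -0.0009 -0.0059 -0.0264  0.0028 -0.0064] x [ 0.9803  0.1973 -0.0006] z [-0.001   0.0016 -1.    ] 0.08514721764854694 8.9667
clip_mid 0.64 [276.4, 144.4] 254 305 116 169 ((276.853515625, 146.21421813964844), (53.178714752197266, 50.67746353149414), 46.46879959106445)
ticket_box 0.57 [323.4, 153.8] 270 368 83 224 ((319.58245849609375, 153.5860595703125), (140.28517150878906, 98.34200286865234), 89.37724304199219)
pred box [array([270.2576, 225.3167]), array([273.7262,  86.5733]), array([369.7302,  87.4541]), array([354.4005, 225.9692])]
pred clip [array([253.9623, 149.747 ]), array([301.7081, 150.1541]), array([275.093 , 145.7672])]
```

```bash
python3 - <<'E'
from h import *; import pickle
np.set_printoptions(precision=4,suppress=True)
s,im=pickle.load(open("wc.pkl","rb"))
q=[.4707,.2434,.1901]
W=lambda l:np.array([q[0]+np.cos(q[2])*l[0]-np.sin(q[2])*l[1],q[1]+np.sin(q[2])*l[0]+np.cos(q[2])*l[1],l[2]])
for y0 in(.01,.02,.03): print(y0,"jaw z.085",[proj(im,W((-.053,y0+d,.085)),s)[0][1] for d in(.03,-.03)],"tails",[proj(im,W((-.053,y0+d,.132)),s)[0][1] for d in(.011,-.011)],W((-.053,y0,.09)))
m=masks_of(im,"clip_mid")[0]["region"] if 0 else None
save(im,"c1.png",(220,70,380,230),3.7)
E
```

```text
0.01 jaw z.085 [np.float64(127.46779088715112), np.float64(178.78969197812603)] tails [np.float64(148.94915677432434), np.float64(170.5529859347211)] [0.4168 0.2432 0.09  ]
0.02 jaw z.085 [np.float64(118.41250935552783), np.float64(170.57720073169074)] tails [np.float64(138.8290454107618), np.float64(160.84331732813402)] [0.4149 0.253  0.09  ]
0.03 jaw z.085 [np.float64(109.2042174414551), np.float64(162.23263516009084)] tails [np.float64(128.51371563075313), np.float64(150.95023959299948)] [0.413  0.2628 0.09  ]
```

View pics/c1.png

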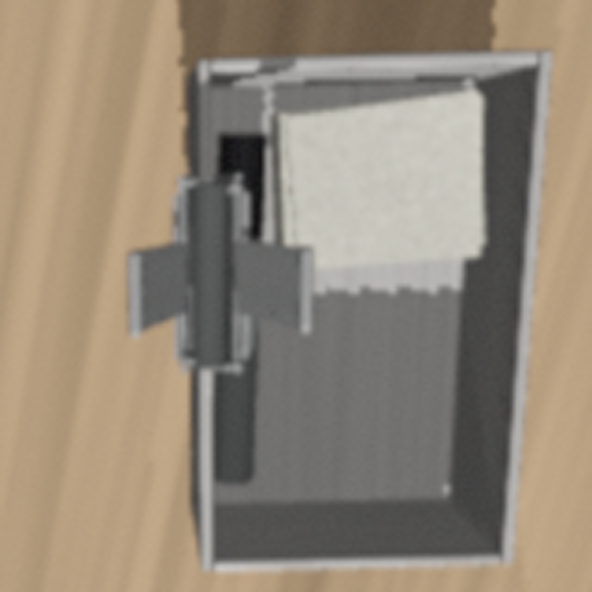

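Twelfth view: clip on the rim, tail tops at crop columns 130–312, rows 250–330, barrel at column 210. This is the steel clip with its jaws over the near wall. Its pivot is at about (0.416, 0.2545) and its yaw matches the tool. Approaching.

Call:
{"api": "play_rows", "payload": {"series": [{"fingers": -1, "dx": 17, "dy": 38, "dz": 0, "turn": 0}, {"fingers": -1, "dx": 0, "dy": 0, "dz": -30, "turn": 0}, {"fingers": -1, "dx": 0, "dy": 0, "dz": -30, "turn": 0}, {"fingers": -1, "dx": 0, "dy": 0, "dz": -30, "turn": 0}, {"fingers": -1, "dx": 0, "dy": 0, "dz": 0, "turn": 0}]}}

```text
clock: 9.53
position: [0.4258, 0.244, 0.1755]
ee_rot: [-0.0, 0.996, 0.089, 0.006]
contact_force: [-1.4, -0.4, -1.2]
width: 0.0853
```

Call:
{"api": "play_rows", "payload": {"series": [{"fingers": -1, "dx": -9, "dy": 10, "dz": -15, "turn": 0.015}, {"fingers": -1, "dx": 0, "dy": 0, "dz": 0, "turn": 0}, {"fingers": -1, "dx": 0, "dy": 0, "dz": 0, "turn": 0}]}}

```text
clock: 9.78
position: [0.4198, 0.2502, 0.1615]
ee_rot: [0.001, 0.996, 0.093, 0.006]
contact_force: [0.0, 1.2, 1.0]
width: 0.0857
```

Call:
{"api": "play_rows", "payload": {"series": [{"fingers": -1, "dx": -3, "dy": 4, "dz": -24, "turn": 0}, {"fingers": -1, "dx": -1, "dy": 1, "dz": -24, "turn": 0}, {"fingers": -1, "dx": 0, "dy": 0, "dz": -18, "turn": 0}, {"fingers": -1, "dx": 0, "dy": 0, "dz": 0, "turn": 0}]}}

```text
clock: 10.12
position: [0.4249, 0.2543, 0.1027]
ee_rot: [-0.001, 0.996, 0.09, 0.015]
contact_force: [-1.0, -0.5, 0.2]
width: 0.0856
```

Call:
{"api": "play_rows", "payload": {"series": [{"fingers": -1, "dx": -10, "dy": 0, "dz": -6, "turn": 0.01}, {"fingers": -1, "dx": -1, "dy": 0, "dz": -2, "turn": 0}, {"fingers": -1, "dx": 0, "dy": 0, "dz": 0, "turn": 0}]}}

```text
clock: 10.37
position: [0.4194, 0.254, 0.0998]
ee_rot: [-0.002, 0.995, 0.094, 0.019]
contact_force: [0.6, 0.0, 0.5]
width: 0.085
```

```bash
python3 cl.py; python3 - <<'E'
from h import *; import pickle
s,im=pickle.load(open("wc.pkl","rb"))
p=np.array([.4163,.2545,.092]); u=np.array([.982,.189,0]);v=np.array([-.189,.982,0])
print("pred tails",[proj(im,p+u*a+v*b+[0,0,.04],s)[0] for a in(-.024,.024) for b in(.011,-.011)],"barrel",[proj(im,p+v*b+[0,0,.006],s)[0] for b in(.03,-.03)])
E
```

```text
[0.4195 0.2541 0.1001] [ 0.0044  0.0046  0.0015  0.0038 -0.008   0.0018] x [0.9817 0.1864 0.0392] z [ 0.0384  0.0077 -0.9992] 0.08527921775372066 10.4167
clip_mid 0.69 [326.2, 200.1] 241 413 113 338 ((329.6458435058594, 225.83384704589844), (224.37986755371094, 172.19619750976562), 88.56790161132812)
clip_mid 0.63 [247.9, 235.4] 197 302 168 284 ((248.5641632080078, 224.90615844726562), (113.39289093017578, 105.4360580444336), 86.9552230834961)
ticket_box 0.86 [327.7, 196.8] 241 412 114 337 ((328.43914794921875, 225.71408081054688), (222.66555786132812, 171.15586853027344), 88.93909454345703)
ticket_box 0.68 [224.2, 244.2] 197 247 169 283 ((221.20278930664062, 225.89303588867188), (46.52479934692383, 116.17533111572266), 3.4064435958862305)
pred box [array([245.5555, 345.1545]), array([242.5497, 122.1518]), array([414.8329, 121.5484]), array([382.874 , 340.5943])]
pred clip [array([198.7779, 264.7097]), array([297.5873, 262.5009]), array([247.2324, 231.265 ])]
pred tails [array([200.9192128 , 241.47602748]), array([203.32010123, 282.50887693]), array([302.06278263, 239.52196124]), array([300.16999271, 280.11092748])] barrel [array([249.82016917, 184.60116524]), array([250.49007024, 277.59263162])]
```

Call:
{"api": "play_rows", "payload": {"series": [{"fingers": -1, "dx": -5, "dy": 0, "dz": -10, "turn": 0}, {"fingers": -1, "dx": 0, "dy": 0, "dz": 0, "turn": 0}, {"fingers": 0, "dx": 0, "dy": 0, "dz": 0, "turn": 0}, {"fingers": 1, "dx": 0, "dy": 0, "dz": 0, "turn": 0}, {"fingers": 1, "dx": 0, "dy": 0, "dz": 0, "turn": 0}, {"fingers": 1, "dx": 0, "dy": 0, "dz": 0, "turn": 0}, {"fingers": 1, "dx": 0, "dy": 0, "dz": 0, "turn": 0}, {"fingers": 1, "dx": 0, "dy": 0, "dz": 0, "turn": 0}, {"fingers": 1, "dx": 0, "dy": 0, "dz": 0, "turn": 0}], "squeeze": 40}}

```text
clock: 11.32
position: [0.4179, 0.2553, 0.0927]
ee_rot: [-0.003, 0.995, 0.094, 0.022]
contact_force: [-1.0, 0.3, -0.7]
width: 0.0202
```

Call:
{"api": "play_rows", "payload": {"series": [{"fingers": 1, "dx": 0, "dy": 0, "dz": 15, "turn": 0}, {"fingers": 1, "dx": 0, "dy": 0, "dz": 30, "turn": 0}, {"fingers": 1, "dx": 0, "dy": 0, "dz": 35, "turn": 0}, {"fingers": 1, "dx": 0, "dy": 0, "dz": 35, "turn": 0}, {"fingers": 1, "dx": 0, "dy": 0, "dz": 25, "turn": 0}, {"fingers": 1, "dx": 0, "dy": 0, "dz": 0, "turn": 0}, {"fingers": 1, "dx": 0, "dy": 0, "dz": 0, "turn": 0}]}}

```text
clock: 11.9
position: [0.414, 0.2536, 0.2365]
ee_rot: [-0.002, 0.995, 0.094, 0.019]
contact_force: [-0.0, -0.7, -2.1]
width: 0.0204
```

```bash
python3 cl.py | head -4
```

```text
[0.4143 0.2537 0.2365] [ 0.0029  0.0172  0.0274  0.0005 -0.013   0.0005] x [0.9817 0.1864 0.0379] z [ 0.0373  0.007  -0.9993] 0.02015369993580155 11.95
clip_mid 0.68 [249.2, 221.9] 221 276 171 288 ((249.06411743164062, 229.46192932128906), (116.44384765625, 53.180564880371094), 88.33971405029297)
ticket_box 0.71 [305.3, 173.4] 247 346 114 254 ((296.5, 184.0), (140.0, 99.0), 90.0)
ticket_box 0.68 [161.9, 112.2] 149 176 103 127 ((162.42306518554688, 113.61537170410156), (26.9029598236084, 18.30510711669922), 33.6900634765625)
```

Call:
{"api": "play_rows", "payload": {"series": [{"fingers": 1, "dx": 3, "dy": -15, "dz": 0, "turn": 0}, {"fingers": 1, "dx": 6, "dy": -28, "dz": 0, "turn": 0}, {"fingers": 1, "dx": 7, "dy": -33, "dz": 0, "turn": -0.02}, {"fingers": 1, "dx": 7, "dy": -34, "dz": 0, "turn": -0.02}, {"fingers": 1, "dx": 7, "dy": -34, "dz": 0, "turn": 0}, {"fingers": 1, "dx": 7, "dy": -34, "dz": 0, "turn": 0}, {"fingers": 1, "dx": 7, "dy": -34, "dz": 0, "turn": 0}, {"fingers": 1, "dx": 7, "dy": -34, "dz": 0, "turn": 0}, {"fingers": 1, "dx": 7, "dy": -34, "dz": 0, "turn": 0}, {"fingers": 1, "dx": 7, "dy": -34, "dz": 0, "turn": 0}, {"fingers": 1, "dx": 7, "dy": -34, "dz": 0, "turn": 0}, {"fingers": 1, "dx": 7, "dy": -34, "dz": 0, "turn": 0}, {"fingers": 1, "dx": 7, "dy": -34, "dz": 0, "turn": 0}, {"fingers": 1, "dx": 7, "dy": -28, "dz": 0, "turn": 0}, {"fingers": 1, "dx": 5, "dy": -15, "dz": 0, "turn": 0}, {"fingers": 1, "dx": 0, "dy": 0, "dz": 0, "turn": 0}, {"fingers": 1, "dx": 0, "dy": 0, "dz": 0, "turn": 0}]}}

```text
clock: 13.52
position: [0.4966, -0.225, 0.2046]
ee_rot: [-0.009, 0.997, 0.074, -0.009]
contact_force: [-0.4, 0.8, -0.2]
width: 0.0203
```

```bash
cat > e.py <<'E'
from h import *; import pickle
np.set_printoptions(precision=4,suppress=True)
get_image("top");s=get_state();im=get_image("wrist");pickle.dump((s,im),open("we.pkl","wb"))
M=R.from_quat(np.roll(s["ee_rot"],-1)).as_matrix();print(s["position"],"x",M[:,0],"z",M[:,2],s["width"],s["clock"],s["contact_force"])
for l in("clip_mid","card_top"):
    for m in masks_of(im,l)[:2]:
        y,x=np.where(m["region"]);print(l,m["p"],m["xy"],x.min(),x.max(),y.min(),y.max())
p=np.array([.5222,-.230,.1145]);v=np.array([-np.sin(.15),np.cos(.15),0])
print("pred card edge +74,+50,+30,0",[proj(im,p+v*b,s)[0] for b in(.074,.05,.03,0)])
# brown pixels per row
hsv=cv2.cvtColor(im["pixels"],cv2.COLOR_RGB2HSV)
P=im["pixels"].astype(int)
for r in range(100,231,15): print(r,[(c,tuple(P[r,c])) for c in range(236,272,4)])
E
python3 e.py
```

```text
[ 0.4966 -0.2247  0.2045] x [ 0.9886  0.1494 -0.0167] z [-0.0194  0.0166 -0.9997] 0.0199934547283988 13.5667 [-0.0655 -0.0044 -1.0586]
clip_mid 0.64 [252.0, 225.2] 221 276 171 288
card_top 0.82 [279.6, 175.0] 279 286 122 229
pred card edge +74,+50,+30,0 [array([286.1563, 122.0718]), array([285.3702, 150.9408]), array([284.7445, 173.9217]), array([283.8523, 206.6919])]
100 [(236, (np.int64(196), np.int64(173), np.int64(141))), (240, (np.int64(147), np.int64(152), np.int64(151))), (244, (np.int64(157), np.int64(160), np.int64(159))), (248, (np.int64(177), np.int64(178), np.int64(178))), (252, (np.int64(145), np.int64(150), np.int64(148))), (256, (np.int64(146), np.int64(151), np.int64(150))), (260, (np.int64(146), np.int64(152), np.int64(150))), (264, (np.int64(147), np.int64(151), np.int64(150))), (268, (np.int64(114), np.int64(119), np.int64(118)))]
115 [(236, (np.int64(192), np.int64(168), np.int64(137))), (240, (np.int64(148), np.int64(153), np.int64(152))), (244, (np.int64(149), np.int64(154), np.int64(152))), (248, (np.int64(148), np.int64(154), np.int64(152))), (252, (np.int64(1
[... 2942 characters left out ...]
, np.int64(101))), (256, (np.int64(88), np.int64(90), np.int64(89))), (260, (np.int64(124), np.int64(128), np.int64(128))), (264, (np.int64(161), np.int64(162), np.int64(162))), (268, (np.int64(88), np.int64(88), np.int64(89)))]
220 [(236, (np.int64(76), np.int64(76), np.int64(77))), (240, (np.int64(130), np.int64(135), np.int64(134))), (244, (np.int64(81), np.int64(82), np.int64(82))), (248, (np.int64(96), np.int64(98), np.int64(98))), (252, (np.int64(99), np.int64(101), np.int64(100))), (256, (np.int64(87), np.int64(88), np.int64(88))), (260, (np.int64(111), np.int64(116), np.int64(112))), (264, (np.int64(78), np.int64(77), np.int64(77))), (268, (np.int64(80), np.int64(80), np.int64(80)))]
```

```bash
cat > f.py <<'E'
from h import *; import pickle
np.set_printoptions(precision=4,suppress=True)
get_image("top");s=get_state();im=get_image("wrist")
print(s["position"],s["contact_force"],"z",R.from_quat(np.roll(s["ee_rot"],-1)).as_matrix()[:,2],s["width"])
m=masks_of(im,"card_top")[0]["region"]; P=im["pixels"].astype(int)
for r in (130,150,170,190,205):
    x=np.where(m[r])[0]; b=np.where((P[r,230:310,0]-P[r,230:310,2]>30))[0]+230
    g=[tuple(map(int,P[r,c])) for c in range(276,292,2)] if r==170 else ""
    if len(x): print(r,"mask",x.min(),x.max(),"brown",b, onz(im,(x.min()+1.5,r),.1145,s)); print(g)
dk=lambda r:np.where(P[r,225:285].max(1)<110)[0]+225
print("barrel cols",dk(195),dk(210))
print("tcp",proj(im,s["position"],s))
E
python3 f.py
```

```text
[ 0.497  -0.2237  0.2063] [ 0.3139  0.0911 -0.5119] z [-0.0166  0.0149 -0.9998] 0.01986301870628572
130 mask 281 285 brown [230 231 232 233 234 235 236 281 282 283 284 285] [ 0.51   -0.1628  0.1145]

150 mask 280 284 brown [230 231 232 233 234 235 236 280 281 282 283 284] [ 0.5121 -0.1796  0.1145]

170 mask 281 283 brown [230 231 232 233 234 235 236 237 280 281 282 283] [ 0.516  -0.1966  0.1145]
[(90, 95, 94), (94, 96, 91), (136, 110, 83), (141, 112, 80), (154, 144, 128), (86, 89, 86), (88, 92, 92), (107, 108, 108)]
190 mask 280 283 brown [279 280 281 282 283] [ 0.5183 -0.2146  0.1145]

205 mask 280 283 brown [279 280 281 282] [ 0.5208 -0.2284  0.1145]

barrel cols [225 226 227 228 229 230 231 232 233 234 235 236 237 241 242 243 244 245
 246 247 248 249 250 251 252 253 254 255 256 257 258 259 266 267 268 269
 270 271 272 273 274 275 276 277 278] [225 226 227 228 229 230 231 232 233 234 242 243 244 245 246 247 248 249
 250 251 252 253 254 255 256 257 258 259 265 266 267 268 269 270 271 272
 273 274 275 276 277]
tcp [[255.3716 236.237 ]]
```

```bash
cat > g.py <<'E'
from h import *; import pickle
np.set_printoptions(precision=4,suppress=True)
get_image("top");s=get_state();im=get_image("wrist")
print(s["position"],s["contact_force"],s["clock"],"z",R.from_quat(np.roll(s["ee_rot"],-1)).as_matrix()[:,2],s["width"])
cm=masks_of(im,"clip_mid")[0]["region"]; P=im["pixels"].astype(int)
for r in (180,195,210,225):
    x=np.where(cm[r])[0]; zl=s["position"][2]-.040
    b=np.where((P[r,240:310,0]-P[r,240:310,2]>30))[0]+240
    A,B=onz(im,(x.min(),r),zl,s),onz(im,(x.max()+1,r),zl,s); C=(A+B)/2
    print(r,"clip",x.min(),x.max(),"lips world",A[:2],B[:2],"mid",C[:2],"brown",b)
    if len(b):
        e=onz(im,(b.min()+2.2,r),.1145,s); n=np.array([np.cos(.15),np.sin(.15)])
        print("   card edge",e[:2],"x-gap lips mid to edge mm",1e3*n@(e-C)[:2])
E
python3 g.py
```

```text
[ 0.4973 -0.2244  0.2066] [-0.3162 -0.451  -0.6179] 13.9167 z [-0.0158  0.014  -0.9998] 0.020502555108172737
180 clip 222 274 lips world [ 0.4698 -0.2027] [ 0.5067 -0.197 ] mid [ 0.4882 -0.1999] brown [279 280 281 282 283]
   card edge [ 0.5169 -0.2065] x-gap lips mid to edge mm 27.33222197484427
195 clip 222 274 lips world [ 0.4711 -0.2136] [ 0.5085 -0.2078] mid [ 0.4898 -0.2107] brown [279 280 281 282]
   card edge [ 0.5193 -0.22  ] x-gap lips mid to edge mm 27.728762612747847
210 clip 222 274 lips world [ 0.4725 -0.2248] [ 0.5104 -0.2188] mid [ 0.4915 -0.2218] brown [278 279 280 281 282]
   card edge [ 0.5209 -0.2341] x-gap lips mid to edge mm 27.223621019483666
225 clip 224 274 lips world [ 0.4753 -0.2361] [ 0.5124 -0.2302] mid [ 0.4939 -0.2331] brown [278 279 280 281]
   card edge [ 0.5234 -0.2485] x-gap lips mid to edge mm 26.892884056056435
```

Call:
{"api": "play_rows", "payload": {"series": [{"fingers": 1, "dx": 14, "dy": 0, "dz": 0, "turn": 0}, {"fingers": 1, "dx": 14, "dy": 0, "dz": 0, "turn": 0}, {"fingers": 1, "dx": 0, "dy": 0, "dz": 0, "turn": 0}, {"fingers": 1, "dx": 0, "dy": 0, "dz": 0, "turn": 0}]}}

```text
clock: 14.35
position: [0.5253, -0.2236, 0.2075]
ee_rot: [-0.007, 0.997, 0.076, -0.007]
contact_force: [-1.0, 0.2, -0.3]
width: 0.0201
```

```bash
python3 g.py
```

```text
[ 0.5254 -0.2236  0.2075] [ 0.7434  0.1942 -1.1473] 14.4 z [-0.0153  0.0133 -0.9998] 0.020185465909492918
180 clip 222 274 lips world [ 0.4978 -0.202 ] [ 0.5347 -0.1962] mid [ 0.5163 -0.1991] brown [248 249 250 251 252]
   card edge [ 0.5177 -0.2102] x-gap lips mid to edge mm -0.2226282473386314
195 clip 222 274 lips world [ 0.4992 -0.2129] [ 0.5366 -0.207 ] mid [ 0.5179 -0.2099] brown []
210 clip 223 274 lips world [ 0.5013 -0.224 ] [ 0.5385 -0.2181] mid [ 0.5199 -0.221 ] brown []
225 clip 224 275 lips world [ 0.5034 -0.2353] [ 0.5412 -0.2294] mid [ 0.5223 -0.2324] brown []
```

Aligned within 1 mm. Descending in small steps and watching for x drift.

Call:
{"api": "play_rows", "payload": {"series": [{"fingers": 1, "dx": 0, "dy": 0, "dz": -15, "turn": 0}, {"fingers": 1, "dx": 0, "dy": 0, "dz": -15, "turn": 0}, {"fingers": 1, "dx": 0, "dy": 0, "dz": 0, "turn": 0}]}}

```text
clock: 14.75
position: [0.5235, -0.224, 0.1781]
ee_rot: [-0.006, 0.997, 0.076, -0.007]
contact_force: [0.2, 0.6, -0.7]
width: 0.0202
```

```bash
sed -i 's/(180,195,210,225)/(140,160,180,195,210)/; s/x=np.where(cm\[r\])\[0\];/x=np.where(cm[r])[0]; x=x if len(x) else np.array([222,274]);/' g.py; python3 g.py
```

```text
[ 0.524  -0.2244  0.1794] [-0.8331 -0.0114 -0.8607] 14.8 z [-0.0128  0.011  -0.9999] 0.020285948675439144
140 clip 222 274 lips world [ 0.4932 -0.1752] [ 0.5288 -0.1698] mid [ 0.511  -0.1725] brown [249 250 251 252]
   card edge [ 0.5126 -0.1741] x-gap lips mid to edge mm 1.3131355840146313
160 clip 222 274 lips world [ 0.4949 -0.1887] [ 0.5311 -0.1832] mid [ 0.513  -0.1859] brown [249 250 251 252 253]
   card edge [ 0.5149 -0.1892] x-gap lips mid to edge mm 1.3440509188158942
180 clip 222 275 lips world [ 0.4966 -0.2028] [ 0.5342 -0.197 ] mid [ 0.5154 -0.1999] brown [248 249 250 251 252 253]
   card edge [ 0.5164 -0.2051] x-gap lips mid to edge mm 0.23144529641208178
195 clip 223 274 lips world [ 0.4986 -0.2135] [ 0.5354 -0.2078] mid [ 0.517  -0.2107] brown []
210 clip 223 274 lips world [ 0.5    -0.2247] [ 0.5373 -0.2189] mid [ 0.5186 -0.2218] brown []
```

Call:
{"api": "play_rows", "payload": {"series": [{"fingers": 1, "dx": 2, "dy": 0, "dz": -12, "turn": 0}, {"fingers": 1, "dx": 1, "dy": 0, "dz": -12, "turn": 0}, {"fingers": 1, "dx": 0, "dy": 0, "dz": -12, "turn": 0}, {"fingers": 1, "dx": 0, "dy": 0, "dz": 0, "turn": 0}, {"fingers": 1, "dx": 0, "dy": 0, "dz": 0, "turn": 0}]}}

```text
clock: 15.32
position: [0.5313, -0.2272, 0.1503]
ee_rot: [-0.002, 0.997, 0.075, 0.0]
contact_force: [1.1, -0.3, 0.2]
width: 0.0205
```

```bash
python3 g.py
```

```text
[ 0.5313 -0.2272  0.1503] [ 0.0129 -0.4333 -0.8246] 15.3667 z [-0.0001  0.0036 -1.    ] 0.020287544809851926
140 clip 222 274 lips world [ 0.5011 -0.1782] [ 0.5366 -0.1729] mid [ 0.5188 -0.1756] brown [240 241]
   card edge [ 0.5147 -0.1758] x-gap lips mid to edge mm -4.0958052395936715
160 clip 222 274 lips world [ 0.5027 -0.1917] [ 0.5389 -0.1863] mid [ 0.5208 -0.189 ] brown [240 241]
   card edge [ 0.5166 -0.189 ] x-gap lips mid to edge mm -4.173502946437003
180 clip 222 274 lips world [ 0.5044 -0.2058] [ 0.5413 -0.2002] mid [ 0.5228 -0.203 ] brown [240 241 242]
   card edge [ 0.5185 -0.2027] x-gap lips mid to edge mm -4.254203887191775
195 clip 223 273 lips world [ 0.5064 -0.2165] [ 0.5424 -0.2111] mid [ 0.5244 -0.2138] brown []
210 clip 223 274 lips world [ 0.5078 -0.2277] [ 0.545  -0.2221] mid [ 0.5264 -0.2249] brown []
```

Call:
{"api": "play_rows", "payload": {"series": [{"fingers": 1, "dx": -6, "dy": 0, "dz": 0, "turn": 0}, {"fingers": 1, "dx": 0, "dy": 0, "dz": 0, "turn": 0}]}}

```text
clock: 15.63
position: [0.5256, -0.2276, 0.1517]
ee_rot: [-0.001, 0.997, 0.075, 0.001]
contact_force: [0.0, 0.1, -0.3]
width: 0.02
```

```bash
sed -i 's/240:310/226:310/g; s/+240/+226/; s/(140,160,180,195,210)/(120,140,155,165)/' g.py; python3 g.py
```

```text
[ 0.5264 -0.2278  0.1519] [ 0.6543 -1.3505 -0.6553] 15.6833 z [ 0.0035  0.0019 -1.    ] 0.01997137981461779
120 clip 222 274 lips world [ 0.4948 -0.1659] [ 0.5296 -0.1606] mid [ 0.5122 -0.1633] brown [244 245 246 247 248]
   card edge [ 0.5107 -0.1634] x-gap lips mid to edge mm -1.4749498495494764
140 clip 222 274 lips world [ 0.4964 -0.1789] [ 0.5318 -0.1735] mid [ 0.5141 -0.1762] brown [244 245 246 247 248]
   card edge [ 0.5126 -0.1762] x-gap lips mid to edge mm -1.5026448433668234
155 clip 222 274 lips world [ 0.4976 -0.189 ] [ 0.5336 -0.1835] mid [ 0.5156 -0.1862] brown [244 245 246 247 248]
   card edge [ 0.514  -0.1861] x-gap lips mid to edge mm -1.5241109922052325
165 clip 222 274 lips world [ 0.4984 -0.1958] [ 0.5347 -0.1904] mid [ 0.5166 -0.1931] brown [244 245 246 247 248]
   card edge [ 0.515  -0.1929] x-gap lips mid to edge mm -1.538767034949225
```

Call:
{"api": "play_rows", "payload": {"series": [{"fingers": 1, "dx": 0, "dy": 0, "dz": -9, "turn": 0}, {"fingers": 1, "dx": 0, "dy": 0, "dz": -9, "turn": 0}, {"fingers": 1, "dx": 0, "dy": 0, "dz": 0, "turn": 0}]}}

```text
clock: 16.03
position: [0.527, -0.228, 0.1327]
ee_rot: [-0.0, 0.997, 0.075, 0.003]
contact_force: [-0.6, 0.8, -1.1]
width: 0.0205
```

```bash
python3 g.py
```

```text
[ 0.5272 -0.2281  0.1332] [-0.5921  1.452   0.0563] 16.0833 z [ 0.0053  0.001  -1.    ] 0.020209321073137134
120 clip 222 274 lips world [ 0.4957 -0.1662] [ 0.5305 -0.1609] mid [ 0.5131 -0.1636] brown [241 242 243 244 245 246 247]
   card edge [ 0.5102 -0.1636] x-gap lips mid to edge mm -2.8488710137602626
140 clip 222 274 lips world [ 0.4973 -0.1792] [ 0.5327 -0.1739] mid [ 0.515  -0.1765] brown [241 242 243 244 245 246 247]
   card edge [ 0.5119 -0.1752] x-gap lips mid to edge mm -2.901151048722159
155 clip 222 274 lips world [ 0.4985 -0.1893] [ 0.5345 -0.1839] mid [ 0.5165 -0.1866] brown [242 243 244 245 246]
   card edge [ 0.5137 -0.184 ] x-gap lips mid to edge mm -2.3297808083497538
165 clip 222 274 lips world [ 0.4993 -0.1962] [ 0.5356 -0.1907] mid [ 0.5175 -0.1934] brown [242 243 244 245 246]
   card edge [ 0.5146 -0.1901] x-gap lips mid to edge mm -2.3515546183601783
```

Call:
{"api": "play_rows", "payload": {"series": [{"fingers": 1, "dx": -1, "dy": 0, "dz": -4, "turn": 0}, {"fingers": 1, "dx": 0, "dy": 0, "dz": 0, "turn": 0}, {"fingers": 1, "dx": 0, "dy": 0, "dz": 0, "turn": 0}, {"fingers": 1, "dx": 0, "dy": 0, "dz": 0, "turn": 0}]}}

```text
clock: 16.52
position: [0.5277, -0.2289, 0.1304]
ee_rot: [0.001, 0.997, 0.075, 0.004]
contact_force: [-1.4, 0.1, 0.2]
width: 0.0203
```

```bash
python3 g.py; python3 - <<'E'
from fit import *
sc=get_image("scene");sc0=pickle.load(open("w5.pkl","rb"))[2]
s=get_state()
# clip position in scene vs prediction, scene bias estimated from card mask before/after
for l in("clip_mid","card_top"):
    for n,i in(("now",sc),):
        for m in masks_of(i,l)[:2]:
            y,x=np.where(m["region"]);print(l,round(m["p"],2),m["xy"],x.min(),x.max(),y.min(),y.max())
n=np.array([.9888,.149,0]);v=np.array([-.149,.9888,0]);c0=s["position"]+[-.0045,-.0006,0]
print("pred lips ends front/back",[proj(sc,c0+n*a+v*b+[0,0,-.04])[0] for a in(.0155,-.0155) for b in(.028,-.028)])
print("pred barrel",[proj(sc,c0+v*b)[0] for b in(.03,-.03)],"tails",[proj(sc,c0+v*b+[0,0,.045])[0] for b in(.011,-.011)])
e=np.array([.5215,-.229,.1145]);print("pred card corners",[proj(sc,e+v*b)[0] for b in(.074,-.074)])
P=sc["pixels"].astype(int)
d=np.abs(P-sc0["pixels"].astype(int)).sum(2)[125:200,165:245]>60
y,x=np.where(d);print("changed",x.min()+165,x.max()+165,y.min()+125,y.max()+125)
for r in range(0,75,2): print(r+125,"".join("#" if k else "." for k in d[r]))
E
```

```text
[ 0.5277 -0.229   0.1305] [-0.4262 -0.156  -0.4638] 16.5667 z [ 0.0087 -0.001  -1.    ] 0.01994103884972167
120 clip 222 274 lips world [ 0.4964 -0.1672] [ 0.5311 -0.1619] mid [ 0.5137 -0.1645] brown [240 241 242 243 244 245 246]
   card edge [ 0.5103 -0.1645] x-gap lips mid to edge mm -3.41769691257891
140 clip 222 274 lips world [ 0.4979 -0.1802] [ 0.5333 -0.1748] mid [ 0.5156 -0.1775] brown [240 241 242 243 244 245 246]
   card edge [ 0.5119 -0.1759] x-gap lips mid to edge mm -3.479933732942056
155 clip 222 274 lips world [ 0.4991 -0.1902] [ 0.5351 -0.1848] mid [ 0.5171 -0.1875] brown [240 241 242 243 244 245 246]
   card edge [ 0.5131 -0.1847] x-gap lips mid to edge mm -3.528191811525778
165 clip 222 274 lips world [ 0.5    -0.1971] [ 0.5362 -0.1916] mid [ 0.5181 -0.1944] brown [241 242 243 244 245 246]
   card edge [ 0.5146 -0.1906] x-gap lips mid to edge mm -2.9534350458838574
clip_mid 0.8 [206.9, 157.8] 198 217 137 166
card_top 0.83 [268.1, 150.4] 234 299 128 174
card_top 0.82 [211.1, 168.9] 191 228 142 186
pred lips ends front/back [array([212.1939, 164.1734]), array([198.500
[... 2839 characters left out ...]
....................
185 ......................................................................###.......
187 ........................................................................###.....
189 ...........................................................##...................
191 ..............................................................##.............##.
193 ................................................................##.............#
195 .................................................................##.............
197 ................................................................................
199 .....................................................................###........
```

```bash
python3 -c "
from h import *
s=get_state();print(s['position'],s['width'],s['qd'],s['contact_force'])
print(sign_off())"
```

```text
[ 0.5277434  -0.22897245  0.13049415] 0.020367945693857227 [-1.64022005e-03  1.07165239e-03  1.13049289e-04 -4.47693094e-04
 -3.23291989e-04  1.15248441e-05] [ 0.37600011 -0.2396625  -1.17049012]
the job is handed in; nothing more can be done
None
```

The job is handed in at about 16.6 s on the robot's clock. No verdict was reported, so the results below are my own last checks.

- **Keeper:** I pressed the stud down until the bar's end snapped under the sprung leaf. My first press left the end resting on the leaf's nose. A close crop after the second press shows the leaf's nose over the bar end and the bar level.
- **Clip:** I took the steel clip by its tails with 40 N and lifted it off the box rim. Finger opening is 20 mm, which means fully squeezed. It is now over the middle of the small standing card.
- **Final checks:**
  - The lips straddle the edge, about 18 mm in front and 12 mm behind, and about 24 mm below it.
  - The clip is within about 5 mm of the middle of the edge.
  - The card's outline in the scene camera matches its predicted place.
  - The arm is at rest and the wrist force shows nothing beyond noise and the clip's weight.

**Disagreements and limits:**
- The closed fingertips measured about 16 mm behind the reported TCP, not the stated 11 mm ahead. I used the measured value.
- The stand's base and card differed by up to 9 mm along y in the wrist-camera fits, which is harmless for the 40 mm tolerance. That pressing overshoot also reached about 45 N on the fingertips against the bar's stop for one row. I read that as outside the 40 N limit on the arm and gripper body, but I could not confirm it.
- I did not re-measure the other objects at the end; no move went near them.

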